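Load the reference standards and select the filter on a photometer

TASK

Get the photometer ready to read its five reference standards: stand the odd one from the bench upright on the loading deck behind the four already there, its window facing as theirs do, and push all five along the fence as one closed-up row until the first is against the end stop, without lifting or tipping the four. Then shut the light hood fully, and only then press the filter key at the right-hand end of the bank (seen from the robot) right down, so that it stays latched and the key that was down pops up. Do not press the other keys, and leave the bottle, the dish and the slide box where they are.

Things in the scene. Friction and masses are not known exactly. Their poses are not given: they have to be found in the camera images.
- photometer: White bench filter photometer, fixed. x: from its front (keys, robot's side) to its rear (hood); y: along keys and deck; z up. Origin at bench level; its flat top, 65 mm up, spans x -145 to +86, y -130 to +190 mm. Keys on the line x = -100. Behind them the aluminium loading deck, flush with the top; a standard touching the deck's rear fence is centred at x = +22. Shut, the hood covers y -91 to +58
- stop_corner (a point): Corner on the deck where fence and end stop meet (photometer x +34.5, y -75, z 65 mm). The fence, 15 mm high, runs from it along +y for 225 mm; the stop, 30 mm high, runs along -x. In the closed-up row against the stop the five standards are centred 12.5, 37.5, 62.5, 87.5 and 112.5 mm along y from it
- standard_1: Square aluminium standard, 25 x 25 x 46 mm plus a round black cap (20 mm across, 10 high), 60 g; a round glass window runs through it along its own x. Origin: centre of underside, z up. Number 1 from the stop of the four in line on the deck: up to 3 mm apart, near the fence, the first 25 to 55 mm short of the stop, own x along the photometer's x
- standard_2: Square aluminium standard, 25 x 25 x 46 mm plus a round black cap (20 mm across, 10 high), 60 g; a round glass window runs through it along its own x. Origin: centre of underside, z up. Number 2 from the stop of the four in line on the deck: up to 3 mm apart, near the fence, the first 25 to 55 mm short of the stop, own x along the photometer's x
- standard_3: Square aluminium standard, 25 x 25 x 46 mm plus a round black cap (20 mm across, 10 high), 60 g; a round glass window runs through it along its own x. Origin: centre of underside, z up. Number 3 from the stop of the four in line on the deck: up to 3 mm apart, near the fence, the first 25 to 55 mm short of the stop, own x along the photometer's x
- standard_4: Square aluminium standard, 25 x 25 x 46 mm plus a round black cap (20 mm across, 10 high), 60 g; a round glass window runs through it along its own x. Origin: centre of underside, z up. Number 4 from the stop of the four in line on the deck: up to 3 mm apart, near the fence, the first 25 to 55 mm short of the stop, own x along the photometer's x
- standard_5: Square aluminium standard, 25 x 25 x 46 mm plus a round black cap (20 mm across, 10 high), 60 g; a round glass window runs through it along its own x. Origin: centre of underside, z up. The lone one: on the bench off the instrument's +y end, turned at an angle
- hood (a joint): Angle of the light hood in rad: 0 shut, 1.6 to 1.8 as found, 2.0 limit. Grey box-shaped cover, 97 x 150 mm, 64 mm high when shut, open below, hinged along its lower rear edge. Stiff hinge: it stays where it is left and must be pushed all the way down; 2 to 5 N at the handle
- hood_hinge (a point): Middle of the hood's hinge axis, which runs along the photometer's y, 1 mm above the deck
- hood_handle (a point): Middle of the hood's handle: a steel bar 10 mm thick and 90 mm long, parallel to the hinge, with 23 mm free between it and the hood's front wall. With the hood shut it lies 125 mm in front of (-x) the hinge and 40 mm above it; with the hood open it stands on top, 55 mm or so behind the hinge and 115 mm above
- key_a (a joint): Travel in m of one of the four other keys, at photometer y +58, +24, -10 or -44 mm, the one found latched down: 0 up, about 0.007 latched, 0.010 at the bottom
- key_a_top (a point): Middle of that key's top face; moves with it. Keys look alike: caps 30 x 24 mm (24 along the bank), 34 mm apart, top 16 mm above the case when up, 10 when latched. They go straight down, under 4 N until the bottom; pressed to the bottom and let go a key latches, and on its way down it frees the latched one
- key_b (a joint): Travel in m of one of the four other keys, at photometer y +58, +24, -10 or -44 mm, found up: 0 up, about 0.007 latched, 0.010 at the bottom
- key_b_top (a point): Middle of that key's top face; moves with it. Keys look alike: caps 30 x 24 mm (24 along the bank), 34 mm apart, top 16 mm above the case when up, 10 when latched. They go straight down, under 4 N until the bottom; pressed to the bottom and let go a key latches, and on its way down it frees the latched one
- key_c (a joint): Travel in m of one of the four other keys, at photometer y +58, +24, -10 or -44 mm, found up: 0 up, about 0.007 latched, 0.010 at the bottom
- key_c_top (a point): Middle of that key's top face; moves with it. Keys look alike: caps 30 x 24 mm (24 along the bank), 34 mm apart, top 16 mm above the case when up, 10 when latched. They go straight down, under 4 N until the bottom; pressed to the bottom and let go a key latches, and on its way down it frees the latched one
- key_d (a joint): Travel in m of one of the four other keys, at photometer y +58, +24, -10 or -44 mm, found up: 0 up, about 0.007 latched, 0.010 at the bottom
- key_d_top (a point): Middle of that key's top face; moves with it. Keys look alike: caps 30 x 24 mm (24 along the bank), 34 mm apart, top 16 mm above the case when up, 10 when latched. They go straight down, under 4 N until the bottom; pressed to the bottom and let go a key latches, and on its way down it frees the latched one
- key_e (a joint): Travel in m of the key to press: the one at the -y end of the bank (right-hand end seen from the robot), photometer y -78 mm: 0 up, about 0.007 latched, 0.010 at the bottom
- key_e_top (a point): Middle of that key's top face; moves with it. Keys look alike: caps 30 x 24 mm (24 along the bank), 34 mm apart, top 16 mm above the case when up, 10 when latched. They go straight down, under 4 N until the bottom; pressed to the bottom and let go a key latches, and on its way down it frees the latched one
- oil_bottle: bystander: small amber bottle, 32 mm across, 75 mm tall, at the -y side of the instrument. Origin: centre of its underside
- petri_dish: bystander: closed white Petri dish, 92 mm across, 16 mm high, beyond the lone standard. Origin: centre of its underside
- slide_box: bystander: grey box for slides, 85 x 100 mm, 34 mm high, beyond the bottle. Origin: centre of its underside

How it is judged:
By the outcome, as a careful person would: the job done as asked, in the order asked, and still so for the second after the job is handed in, with the robot touching nothing.
It also fails if it takes over 61 s, if anything falls off the work surface, if the arm or the gripper's body presses on something with over 40 N, if the wrist force passes 120 N, or if a joint passes its speed limit or range.

ROBOT

A 6-joint arm with a two-finger parallel gripper is mounted at the origin on the work surface. World frame = base frame: x ahead of the robot, y to its left, z up, the work surface at z = 0. Lengths are in m, angles in rad, forces in N, time in s.
With the tool pointing down it reaches from about 0.275 to 0.75 m from the base axis. Payload 10.2 kg.
Tool frame: the origin (TCP) lies at the very end of the fingers, on their centre line; the grasp point (between the pads) lies 19 mm behind it (arm.grip_depth is the z of the grasp point in the tool frame, in m); z points along the fingers, y is the direction in which the jaws open and shut (so a half turn about z gives the same grasp; the last joint's range is limited). The gripper opens to 85 mm and grips with 20 to 120 N. Pads are 22 mm wide; open, the fingers measure 114 mm over their backs; the gripper's body (76 mm by 85 mm) begins 54 mm behind the grasp point. The pads swing forward as they close: fully open they stand 13 mm farther back than shut.
Start: joints at [-1.486, 0.313, 1.498, -0, 1.331, -0.223], TCP at [0.159, -0.5, 0.231] pointing down, gripper open.
Joint ranges: [-2.94, 2.94], [-0.97, 2.17], [0.19, 2.56], [-1.23, 4.37], [0.02, 3.11], [-2.88, 2.88]. Speed limits (rad/s): [2.39, 2.39, 3.01, 3.14, 3.14, 3.14].

INTERFACE

Orientations are given as a unit quaternion [x, y, z, w].
In Python, from bench import arm gives the robot as it stands.
- The arm moves only by the shell command python3 -m jog 'ROWS' [FORCE]. ROWS is JSON, a list of rows, each an object of numbers: "fingers": the opening in per cent of the stroke, from 0 (shut) to 100 (fully open); "dx", "dy", "dz": the shift along the tool's x, y, z in mm; "wx", "wy", "wz": the turn, a rotation vector about the tool's x, y, z in degrees. In form: [{"fingers": .., "dx": .., "dy": .., "dz": .., "wx": .., "wy": .., "wz": ..}, ...]. A call has 1 to 12 rows; each row is the pose to reach, as a shift and turn from the pose measured when the call began, along the tool's axes at that moment; what a row does not reach only later rows make up. A row lasts 1/12 s, in which the tool goes at most 41.7 mm and 7.16 degrees, less where a joint would pass 70% of its speed; a pose out of reach is approached as far as the arm can. A call with a gripper value outside its range is refused whole. The fingers move at their own pace and stop on an object; FORCE is the grip in N (left out, the last holds). Time passes only in rows, so rows that repeat a pose let the fingers close. It gives the time, the measured TCP pose, the force and the opening at its end, in the units of the state.
- arm.get_state(): the state, without advancing time (a new reading comes with each control period).
- arm.camera(name): name is "scene" or "top" or "wrist"; returns the picture (420x560x3 uint8, red, green, blue); there is no depth.
- arm.camera_model(name): a dict with "fx", "fy", "cx", "cy" (pixels), "k1" (the pictures are not rectified: a ray, as slopes to the right and down, at radius r is drawn at 1 + k1 r^2 times it, then the intrinsics apply), "view" (4x4, takes a point from world to camera coordinates); the wrist camera has in their place "hand_eye" (4x4, takes a point from camera to tool coordinates, whose origin is the TCP and whose axes are the flange's). Camera axes: x right, y down, z forward; pixel columns grow to the right and rows downward; lengths in m; the calibration is good to about 2 mm. A picture is of the moment at which its call begins: read the wrist's pose just before it. camera_model takes no time and is no camera call.
- arm.job_done(): hands the job in, once; it reports no verdict.
Trained networks look in the newest picture that a camera, given by its name, has taken for a name from the list of things; names that differ only in an ending like _2 or _b are one class to them, and where a whole thing is asked for, a point or a joint stands for the part that bears it (a point fixed in the world has none). Each returns a list of dicts, best first, with "p" (0 to 1); they miss things now and then, are a little off and sometimes report something else, mostly with a low value. They report only what shows in the picture. A call takes as long as a camera call.
- arm.spot_in(camera, query): "uv" ([column, row] in pixels, amid what is visible of it).
- arm.place_of(camera, query): "uv" ([column, row] in pixels: a listed point, or the origin of a listed thing).
The state is a dict: "t": time; "joint_positions": joint angles; "joint_vel": joint speeds; "joint_efforts": joint torques, N m; "position": TCP position; "ee_rot": TCP orientation; "force": force on the tool from outside, world axes, zero at the start; "torque": the same for the moment, N m; "grip_width": finger opening in m.
Only numpy, scipy, OpenCV 4.12 (cv2) and the standard library are available. Lean on these libraries where they do the work, as an engineer would, in place of code of your own. Each camera call takes 0.05 s, during which the arm holds its last target.

## Working session

There is one attempt and no reset: what is moved stays moved. The work goes in short steps, Python scripts to look and compute and a shell command to move; the robot and the scene stay as the last step left them, time stands still between calls to the robot, and variables do not carry over. Pictures are saved under pics/ and viewed, and the job is handed in when it is done.

```bash
ls -la; mkdir -p pics; python3 - <<'E'
from bench import arm
import cv2,json
for n in("scene","top"):
    im=arm.camera(n); cv2.imwrite(f"pics/{n}0.png",im[:,:,::-1])
for n in("scene","top","wrist"):print(n,arm.camera_model(n))
print(arm.get_state(),arm.grip_depth)
E
```

```text
total 12
drwxr-xr-x  3 agent agent 4096 Dec  6 20:58 .
drwxr-xr-x 23 root  root  4096 Dec  6 20:58 ..
drwxr-xr-x  2 agent agent 4096 Dec  6 20:58 pics
scene {'fx': 454.65589294037136, 'fy': 454.65589294037136, 'cx': 280.46971929708286, 'cy': 209.38163036274597, 'k1': -0.08786541943047045, 'view': array([[ 0.59263024,  0.80542921,  0.00855518, -0.35538969],
       [ 0.56316968, -0.40673664, -0.71930885, -0.21723211],
       [-0.57587265,  0.43110219, -0.69463774,  1.47897627],
       [ 0.        ,  0.        ,  0.        ,  1.        ]])}
top {'fx': 536.5297563580675, 'fy': 536.5297563580675, 'cx': 277.8149410336465, 'cy': 207.2735559744876, 'k1': -0.08355051999611887, 'view': array([[-5.52328116e-03, -9.99983020e-01, -1.85843773e-03,
         2.78547239e-02],
       [-9.96699008e-01,  5.65565656e-03, -8.09882822e-02,
         5.43355078e-01],
       [ 8.09974177e-02,  1.40498199e-03, -9.96713321e-01,
         1.50544189e+00],
       [ 0.00000000e+00,  0.00000000e+00,  0.00000000e+00,
         1.00000000e+00]])}
wrist {'fx': 343.65972116388895, 'fy': 343.65972116388895, 'cx': 284.2323
[... 414 characters left out ...]
0]])}
{'t': 0.1, 'joint_positions': array([-1.48643239e+00,  3.13396988e-01,  1.49835343e+00,  8.40825369e-06,
        1.33099744e+00, -2.23359331e-01]), 'joint_vel': array([ 0.00031367, -0.00316376, -0.00237681,  0.00053518, -0.00058124,
        0.00264848]), 'joint_efforts': array([ 3.06231916e-03, -4.12902725e+01, -2.60139871e+01, -2.07722319e-04,
        3.01442662e-03,  1.33251208e-05]), 'position': array([ 0.15900835, -0.50010436,  0.23079369]), 'ee_rot': array([ 9.88186620e-01,  1.53254268e-01,  4.41832370e-05, -5.75926147e-04]), 'force': array([-0.03598009,  0.41041099,  0.28095732]), 'torque': array([-0.00888477, -0.01769933, -0.01230048]), 'grip_width': 0.08538504862822509} -0.0187
```

View pics/scene0.png

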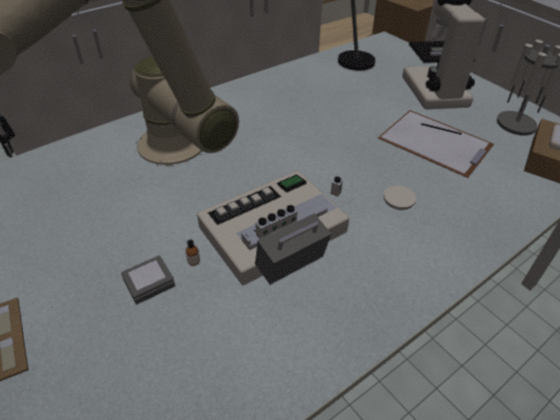

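View pics/top0.png

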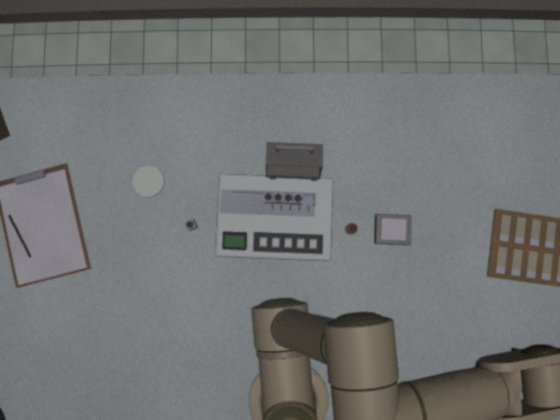

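The scene view shows the photometer in the middle with the hood open behind it. In the top view the case spans about (218,175)–(332,261), the lone standard is at (191,225), the dish at (148,181), the bottle at (351,229) and the box at (393,229). Next I'll measure the poses.

```bash
cat > h.py <<'E'
import numpy as np, cv2
from bench import arm
from scipy.spatial.transform import Rotation as R
def cam(name,st=None):
    m=arm.camera_model(name)
    if name=="wrist":
        st=st or arm.get_state()
        T=np.eye(4);T[:3,:3]=R.from_quat(st["ee_rot"]).as_matrix();T[:3,3]=st["position"]
        V=np.linalg.inv(T@m["hand_eye"])
    else: V=m["view"]
    return m,V
def proj(c,P):
    m,V=c;P=np.atleast_2d(P);q=P@V[:3,:3].T+V[:3,3];s=q[:,:2]/q[:,2:]
    s=s*(1+m["k1"]*(s**2).sum(1,keepdims=True))
    return s*[m["fx"],m["fy"]]+[m["cx"],m["cy"]]
def unproj(c,uv,z):
    m,V=c;uv=np.atleast_2d(uv);d=(uv-[m["cx"],m["cy"]])/[m["fx"],m["fy"]];s=d.copy()
    for _ in range(20): s=d/(1+m["k1"]*(s**2).sum(1,keepdims=True))
    r=np.c_[s,np.ones(len(s))]@V[:3,:3];o=-V[:3,:3].T@V[:3,3]
    return o+r*((z-o[2])/r[:,2:])
def shot(n,f):
    st=arm.get_state();im=arm.camera(n);cv2.imwrite("pics/"+f,im[:,:,::-1]);return st,im
E
python3 - <<'E'
from h import *
im=cv2.imread("pics/top0.png");cv2.imwrite("pics/top0z.png",cv2.resize(im[130:270,140:370],None,fx=3.4,fy=3.4,interpolation=cv2.INTER_CUBIC))
c=cam("top")
for q,z in(("stop_corner",.065),("key_e_top",.081),("key_a_top",.081),("hood_hinge",.066),("standard_5",0),("standard_1",.065)):
    for d in arm.place_of("top",q)[:6]: print(q,round(d["p"],2),np.round(d["uv"],1),unproj(c,d["uv"],z).round(4)[0])
E
```

```text
stop_corner 0.81 [313.6 193.1] [ 0.5789 -0.0747  0.065 ]
key_e_top 0.4 [315.2 241.2] [ 0.4454 -0.0766  0.081 ]
key_a_top 0.68 [276.7 198.5] [0.5629 0.0277 0.081 ]
key_a_top 0.42 [275.8 243.1] [0.4409 0.0308 0.081 ]
key_a_top 0.36 [347.2 225.6] [ 0.4874 -0.1646  0.081 ]
hood_hinge 0.7 [293.  175.9] [ 0.6272 -0.0179  0.066 ]
hood_hinge 0.67 [312.3 192.5] [ 0.5805 -0.0711  0.066 ]
hood_hinge 0.5 [267.5 200.7] [0.5583 0.0532 0.066 ]
hood_hinge 0.23 [286.9 196.1] [ 0.5708 -0.0006  0.066 ]
standard_5 0.63 [280.8 201. ] [0.5634 0.0161 0.    ]
standard_5 0.6 [292.9 203.9] [ 0.5548 -0.0188  0.    ]
standard_5 0.53 [288.6 196.3] [ 0.577  -0.0065  0.    ]
standard_5 0.49 [266.9 198.8] [0.5701 0.0563 0.    ]
standard_5 0.45 [194.8 225.4] [0.4941 0.2648 0.    ]
standard_1 0.63 [280.8 201. ] [0.5574 0.0164 0.065 ]
standard_1 0.6 [292.9 203.9] [ 0.5491 -0.0171  0.065 ]
standard_1 0.53 [288.6 196.3] [ 0.5704 -0.0053  0.065 ]
standard_1 0.49 [266.9 198.8] [0.5637 0.0549 0.065 ]
standard_1 0.45 [194.8 225.4] [0.491  0.2546 0.065 ]
```

View pics/top0z.png

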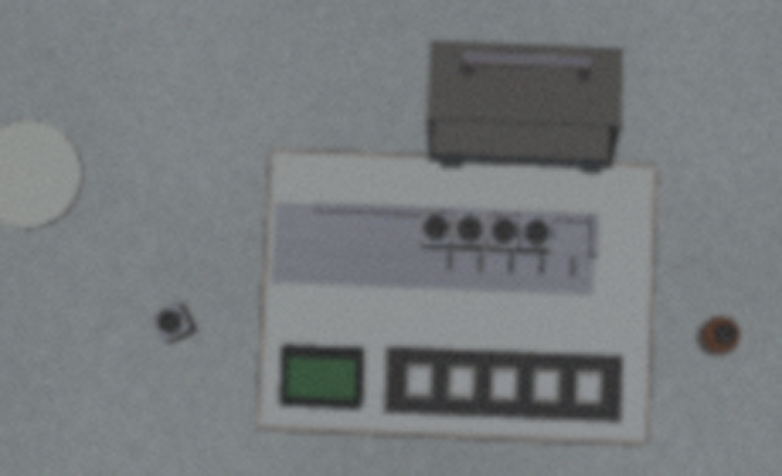

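```bash
cat >> h.py <<'E'
def fitpose(c,uv,P):  # photometer: x,y,yaw from image points
    from scipy.optimize import least_squares
    uv=np.array(uv,float);P=np.array(P,float)
    def w(p): return P@R.from_euler("z",p[2]).as_matrix().T+[p[0],p[1],0]
    s=least_squares(lambda p:(proj(c,w(p))-uv).ravel(),[.545,0,0])
    return s.x,np.abs(s.fun).max()
def plan(*targets,st=None):
    """target: (x,y,z,yaw_deg[,tilt_deg about photometer/world y-ish axis given by yaw0])"""
    st=st or arm.get_state();R0=R.from_quat(st["ee_rot"]);p0=st["position"]
    for t in targets:
        Rt=t[3] if isinstance(t[3],R) else down(t[3])
        d=R0.inv().apply(np.array(t[:3])-p0)*1000;w=(R0.inv()*Rt).as_rotvec(degrees=True)
        print("d",d.round(1),"w",w.round(1))
def down(yaw): return R.from_euler("z",yaw,degrees=True)*R.from_euler("x",180,degrees=True)
E
python3 - <<'E'
from h import *
c=cam("top")
z=np.array([[275,154],[656,165],[647,440],[260,428]])/3.4+[140,130]
P=[[.086,.19,.065],[.086,-.13,.065],[-.145,-.13,.065],[-.145,.19,.065]]
x,e=fitpose(c,z,P);print(x[:2],np.degrees(x[2]),e)
plan((.48,.2,.25,90))
E
```

```text
[0.54132918 0.00120114] -2.298100128832288 1.7241297931416568
d [ 518.  -570.1  -18.7] w [ -0.   -0.  -72.4]
```

```bash
python3 -m jog '[{"dx":518,"dy":-570,"dz":-19,"wz":-72},{"dx":518,"dy":-570,"dz":-19,"wz":-72},{"dx":518,"dy":-570,"dz":-19,"wz":-72},{"dx":518,"dy":-570,"dz":-19,"wz":-72},{"dx":518,"dy":-570,"dz":-19,"wz":-72},{"dx":518,"dy":-570,"dz":-19,"wz":-72},{"dx":518,"dy":-570,"dz":-19,"wz":-72},{"dx":518,"dy":-570,"dz":-19,"wz":-72},{"dx":518,"dy":-570,"dz":-19,"wz":-72},{"dx":518,"dy":-570,"dz":-19,"wz":-72},{"dx":518,"dy":-570,"dz":-19,"wz":-72},{"dx":518,"dy":-570,"dz":-19,"wz":-72}]'; python3 -c "
from h import *
plan((.48,.2,.25,90))"
```

```text
d [ 518.  -570.1  -18.7] w [ -0.   -0.  -72.4]invalid input
```

```bash
python3 -m jog '[{"fingers":100,"dx":518,"dy":-570,"dz":-19,"wx":0,"wy":0,"wz":-72},{"fingers":100,"dx":518,"dy":-570,"dz":-19,"wx":0,"wy":0,"wz":-72},{"fingers":100,"dx":518,"dy":-570,"dz":-19,"wx":0,"wy":0,"wz":-72},{"fingers":100,"dx":518,"dy":-570,"dz":-19,"wx":0,"wy":0,"wz":-72},{"fingers":100,"dx":518,"dy":-570,"dz":-19,"wx":0,"wy":0,"wz":-72},{"fingers":100,"dx":518,"dy":-570,"dz":-19,"wx":0,"wy":0,"wz":-72},{"fingers":100,"dx":518,"dy":-570,"dz":-19,"wx":0,"wy":0,"wz":-72},{"fingers":100,"dx":518,"dy":-570,"dz":-19,"wx":0,"wy":0,"wz":-72},{"fingers":100,"dx":518,"dy":-570,"dz":-19,"wx":0,"wy":0,"wz":-72},{"fingers":100,"dx":518,"dy":-570,"dz":-19,"wx":0,"wy":0,"wz":-72},{"fingers":100,"dx":518,"dy":-570,"dz":-19,"wx":0,"wy":0,"wz":-72},{"fingers":100,"dx":518,"dy":-570,"dz":-19,"wx":0,"wy":0,"wz":-72}]'; python3 -c "
from h import *
plan((.48,.2,.25,90))"
```

```text
t: 1.4
position: [0.3676, -0.0439, 0.2441]
ee_rot: [0.709, 0.705, 0.0, 0.0]
force: [1.2, -0.7, 0.8]
grip_width: 0.0854
d [244.5 111.   -5.9] w [ 0.1  0.  -0.3]
```

```bash
python3 -m jog '[{"fingers":100,"dx":245,"dy":111,"dz":-6,"wx":0,"wy":0,"wz":0},{"fingers":100,"dx":245,"dy":111,"dz":-6,"wx":0,"wy":0,"wz":0},{"fingers":100,"dx":245,"dy":111,"dz":-6,"wx":0,"wy":0,"wz":0},{"fingers":100,"dx":245,"dy":111,"dz":-6,"wx":0,"wy":0,"wz":0},{"fingers":100,"dx":245,"dy":111,"dz":-6,"wx":0,"wy":0,"wz":0},{"fingers":100,"dx":245,"dy":111,"dz":-6,"wx":0,"wy":0,"wz":0},{"fingers":100,"dx":245,"dy":111,"dz":-6,"wx":0,"wy":0,"wz":0},{"fingers":100,"dx":245,"dy":111,"dz":-6,"wx":0,"wy":0,"wz":0},{"fingers":100,"dx":245,"dy":111,"dz":-6,"wx":0,"wy":0,"wz":0}]'; python3 - <<'E'
from h import *
st,im=shot("wrist","w1.png");print(st["position"],st["ee_rot"],st["t"])
c=cam("wrist",st)
for q,z in(("stop_corner",.065),("key_e_top",.081),("key_a_top",.081),("hood_hinge",.066),("standard_5",0),("hood_handle",.18)):
    for d in arm.place_of("wrist",q)[:6]: print(q,round(d["p"],2),np.round(d["uv"],1),unproj(c,d["uv"],z).round(4)[0])
E
```

```text
t: 2.15
position: [0.4799, 0.2011, 0.2496]
ee_rot: [0.708, 0.706, -0.0, 0.0]
force: [-0.4, 0.1, -1.0]
grip_width: 0.0854
[0.47989484 0.20107299 0.24961074] [ 7.08459904e-01  7.05750972e-01 -1.86579059e-04  3.07106495e-04] 2.15
stop_corner 0.86 [361.4 400.8] [ 0.5753 -0.0732  0.065 ]
key_a_top 0.69 [255.2 334.9] [0.4477 0.04   0.081 ]
key_a_top 0.35 [332.6 317.4] [0.5313 0.0622 0.081 ]
hood_hinge 0.28 [359.4 402.6] [ 0.5728 -0.0751  0.066 ]
standard_5 0.91 [355.5 353.9] [ 0.5795 -0.0574  0.    ]
standard_5 0.71 [300.8 108.3] [0.4985 0.2732 0.    ]
standard_5 0.7 [354.6 372.8] [ 0.5805 -0.0912  0.    ]
standard_5 0.63 [365.9 320.2] [ 0.5899 -0.0009  0.    ]
standard_5 0.56 [363.6 338.1] [ 0.5889 -0.0304  0.    ]
```

View pics/w1.png

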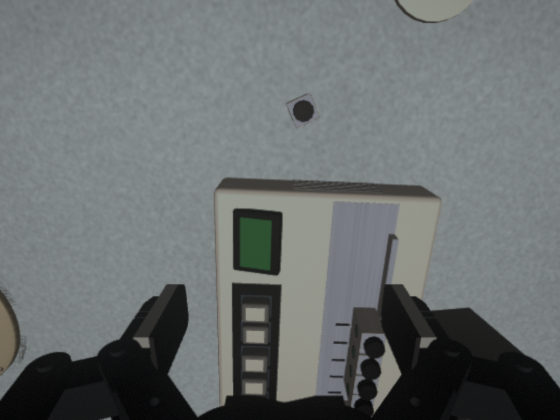

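The lone standard is at (302,110) and the +y end of the photometer shows at rows 180–200, with the row of standards at about (370,370). I'll zoom in.

```bash
python3 - <<'E'
import cv2,numpy as np
im=cv2.imread("pics/w1.png")
im=cv2.convertScaleAbs(im,alpha=1.7,beta=0)
a=cv2.resize(im[75:145,260:345],None,fx=8,fy=8,interpolation=cv2.INTER_CUBIC)
b=cv2.resize(im[165:420,200:460],None,fx=2.9,fy=2.3,interpolation=cv2.INTER_CUBIC)
cv2.imwrite("pics/w1a.png",a);cv2.imwrite("pics/w1b.png",b);print(a.shape,b.shape)
E
```

```text
(560, 680, 3) (586, 754, 3)
```

View pics/w1a.png

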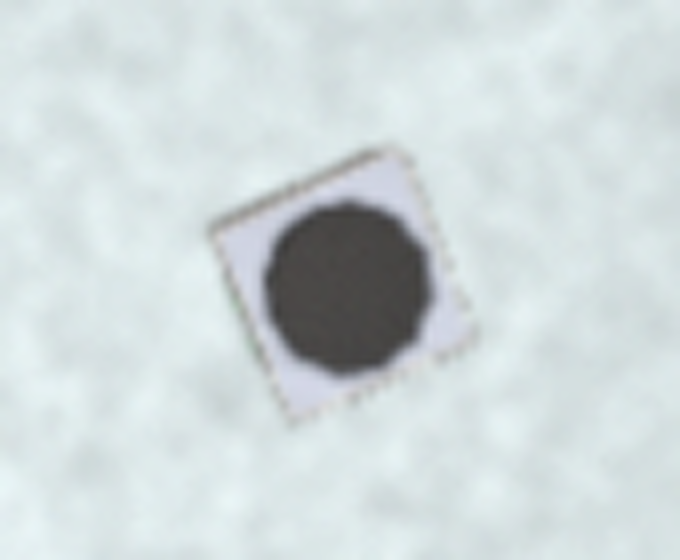

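View pics/w1b.png

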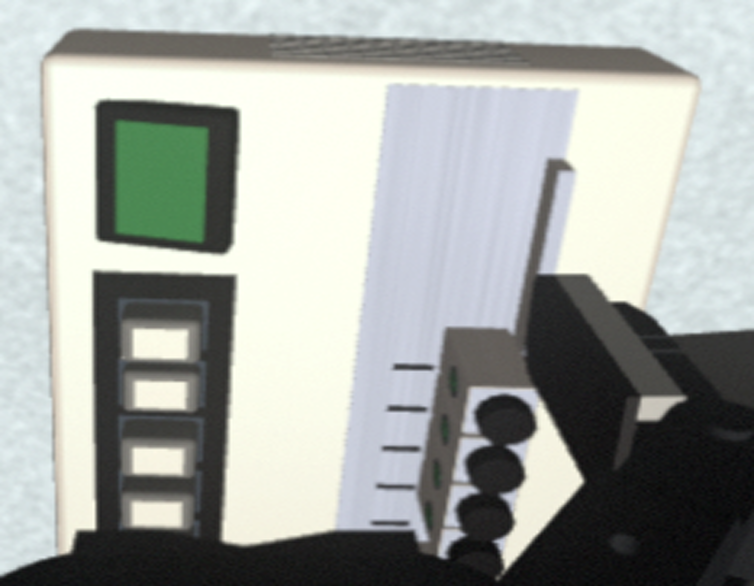

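```bash
python3 - <<'E'
from h import *
im=cv2.imread("pics/scene0.png")
im=cv2.convertScaleAbs(im,alpha=1.8,beta=0)
cv2.imwrite("pics/s0a.png",cv2.resize(im[165:205,310:365],None,fx=10,fy=10,interpolation=cv2.INTER_CUBIC))
cv2.imwrite("pics/s0b.png",cv2.resize(im[165:285,190:355],None,fx=4.7,fy=4.7,interpolation=cv2.INTER_CUBIC))
st=arm.get_state();c=cam("wrist",st)
uv=np.array([[212,225],[405,150],[478,335],[293,420]])/8+[260,75]
P=unproj(c,uv,.046);print(P.round(4),P.mean(0))
for i in range(4):
    d=P[(i+1)%4]-P[i];print(np.linalg.norm(d),np.degrees(np.arctan2(d[1],d[0])))
print(unproj(c,np.array([[348,288]])/8+[260,75],.056))
E
```

```text
[[0.4833 0.2783 0.046 ]
 [0.5063 0.2867 0.046 ]
 [0.5155 0.2654 0.046 ]
 [0.4931 0.2554 0.046 ]] [0.49951884 0.27144686 0.046     ]
0.024479403908530706 19.96947291597133
0.02322986954446544 -66.58626193214383
0.02451890943770616 -156.1636025845512
0.02488154061526459 113.22248281167322
[[0.49909309 0.27132905 0.056     ]]
```

View pics/s0a.png

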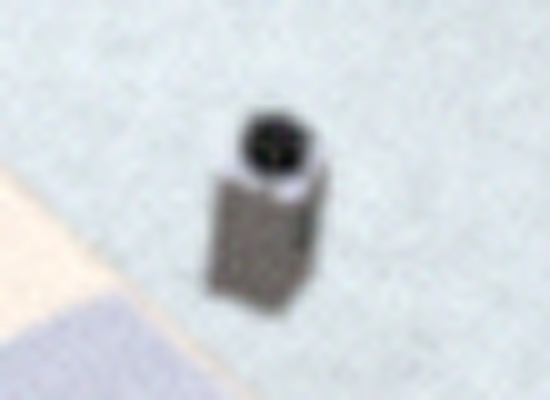

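View pics/s0b.png

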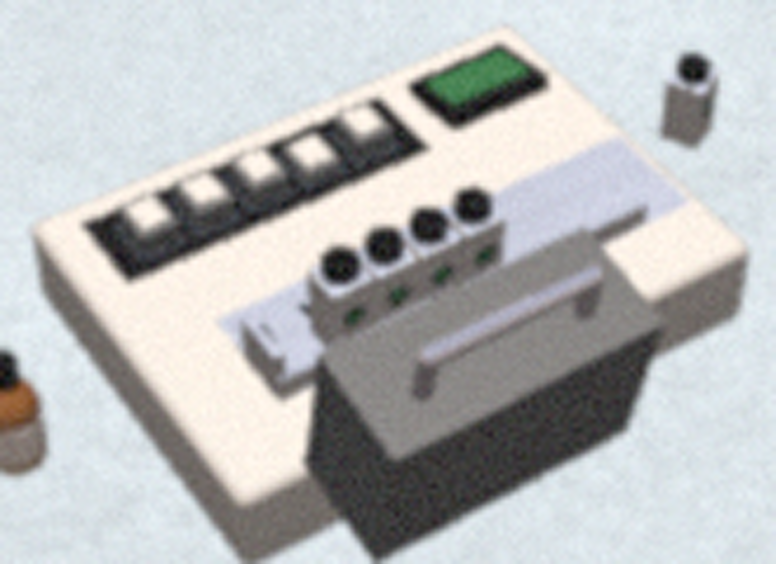

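The window shows on the narrow right-hand face of the lone standard (about (305,235) in the zoom). That puts its own x at about 22.6°, so I'll grip along that axis and plan the approach.

```bash
python3 - <<'E'
from h import *
plan((.4993,.2714,.10,112.6),(.4993,.2714,.02,112.6))
E
```

```text
d [ 71.8  18.6 150.4] w [  0.1   0.  -23. ]
d [ 71.8  18.5 230.4] w [  0.1   0.  -23. ]
```

```bash
python3 -m jog '[{"fingers":100,"dx":72,"dy":19,"dz":150,"wx":0,"wy":0,"wz":-23},{"fingers":100,"dx":72,"dy":19,"dz":150,"wx":0,"wy":0,"wz":-23},{"fingers":100,"dx":72,"dy":19,"dz":150,"wx":0,"wy":0,"wz":-23},{"fingers":100,"dx":72,"dy":19,"dz":150,"wx":0,"wy":0,"wz":-23},{"fingers":100,"dx":72,"dy":19,"dz":150,"wx":0,"wy":0,"wz":-23},{"fingers":100,"dx":72,"dy":19,"dz":150,"wx":0,"wy":0,"wz":-23},{"fingers":100,"dx":72,"dy":19,"dz":150,"wx":0,"wy":0,"wz":-23}]'; python3 - <<'E'
from h import *
st,im=shot("wrist","w2.png");print(st["position"],st["ee_rot"],st["t"])
plan((.4993,.2714,.02,112.6))
c=cam("wrist",st)
print(proj(c,[[.4993,.2714,.056],[.4993,.2714,.046]]))
E
```

```text
t: 3.08
position: [0.5005, 0.2713, 0.1021]
ee_rot: [0.555, 0.832, 0.001, 0.002]
force: [0.5, 0.4, 0.6]
grip_width: 0.0856
[0.50052172 0.27125214 0.10211839] [0.55520556 0.83171095 0.00117065 0.00152138] 3.0833
d [ 0.9 -1.7 82.7] w [ 0.3  0.1 -0.1]
[[282.00328554 244.93658189]
 [282.04659261 238.37824363]]
```

View pics/w2.png

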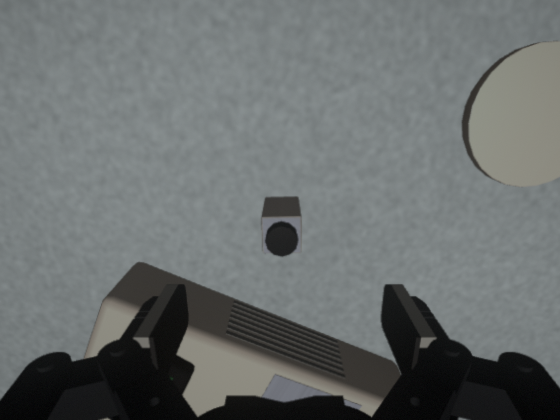

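The cap is at (282,238), with the faces square to the image and no window on the face towards the camera, which confirms the axis. It was predicted at row 245, so I'll shift about 3 mm along tool x.

```bash
python3 -m jog '[{"fingers":100,"dx":3,"dy":-1.5,"dz":82,"wx":0,"wy":0,"wz":0},{"fingers":100,"dx":3,"dy":-1.5,"dz":82,"wx":0,"wy":0,"wz":0},{"fingers":100,"dx":3,"dy":-1.5,"dz":82,"wx":0,"wy":0,"wz":0},{"fingers":100,"dx":3,"dy":-1.5,"dz":82,"wx":0,"wy":0,"wz":0},{"fingers":20,"dx":3,"dy":-1.5,"dz":82,"wx":0,"wy":0,"wz":0},{"fingers":10,"dx":3,"dy":-1.5,"dz":82,"wx":0,"wy":0,"wz":0},{"fingers":10,"dx":3,"dy":-1.5,"dz":82,"wx":0,"wy":0,"wz":0},{"fingers":10,"dx":3,"dy":-1.5,"dz":82,"wx":0,"wy":0,"wz":0},{"fingers":10,"dx":3,"dy":-1.5,"dz":82,"wx":0,"wy":0,"wz":0},{"fingers":10,"dx":3,"dy":-1.5,"dz":82,"wx":0,"wy":0,"wz":0},{"fingers":10,"dx":3,"dy":-1.5,"dz":82,"wx":0,"wy":0,"wz":0},{"fingers":10,"dx":3,"dy":-1.5,"dz":82,"wx":0,"wy":0,"wz":0}]' 40;  python3 - <<'E'
from h import *
st,im=shot("wrist","w3.png");print(st["position"],st["ee_rot"],st["t"])
E
```

```text
t: 4.13
position: [0.4991, 0.2736, 0.0218]
ee_rot: [0.555, 0.832, 0.002, 0.002]
force: [-1.7, -0.9, 7.0]
grip_width: 0.024
[0.49910576 0.27356086 0.02175488] [0.55526048 0.83167032 0.00214947 0.00237915] 4.1333
```

View pics/w3.png

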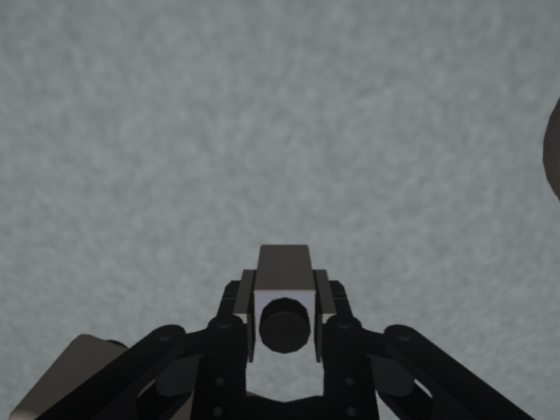

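Std 5 is held at (285,325) between the pads, opening 24 mm. I'll lift and go to a pose that shows the whole photometer.

```bash
python3 - <<'E'
from h import *
c=cam("wrist");P=unproj(c,[[285,325]],.056);st=arm.get_state()
print(P,R.from_quat(st["ee_rot"]).inv().apply(P-st["position"]))
plan((.4991,.2736,.12,112.6),(.47,.12,.26,87.7))
E
```

```text
[[0.49778485 0.27720638 0.056     ]] [[ 0.0037933   0.00039775 -0.03423804]]
d [ -0.1   0.6 -98.2] w [ 0.4  0.1 -0.1]
d [-131.1  -84.3 -238.6] w [ 0.4  0.  24.8]
```

```bash
python3 -m jog '[{"fingers":10,"dx":0,"dy":0,"dz":-40,"wx":0,"wy":0,"wz":0},{"fingers":10,"dx":0,"dy":0,"dz":-80,"wx":0,"wy":0,"wz":0},{"fingers":10,"dx":0,"dy":0,"dz":-120,"wx":0,"wy":0,"wz":0},{"fingers":10,"dx":-131,"dy":-84,"dz":-239,"wx":0,"wy":0,"wz":25},{"fingers":10,"dx":-131,"dy":-84,"dz":-239,"wx":0,"wy":0,"wz":25},{"fingers":10,"dx":-131,"dy":-84,"dz":-239,"wx":0,"wy":0,"wz":25},{"fingers":10,"dx":-131,"dy":-84,"dz":-239,"wx":0,"wy":0,"wz":25},{"fingers":10,"dx":-131,"dy":-84,"dz":-239,"wx":0,"wy":0,"wz":25},{"fingers":10,"dx":-131,"dy":-84,"dz":-239,"wx":0,"wy":0,"wz":25},{"fingers":10,"dx":-131,"dy":-84,"dz":-239,"wx":0,"wy":0,"wz":25},{"fingers":10,"dx":-131,"dy":-84,"dz":-239,"wx":0,"wy":0,"wz":25},{"fingers":10,"dx":-131,"dy":-84,"dz":-239,"wx":0,"wy":0,"wz":25}]';  python3 - <<'E'
from h import *
st,im=shot("wrist","w4.png");print(st["position"],st["ee_rot"],st["t"],st["grip_width"])
im=cv2.convertScaleAbs(im[:,:,::-1],alpha=1.6)
cv2.imwrite("pics/w4z.png",cv2.resize(im[100:420,180:480],None,fx=2.6,fy=1.85,interpolation=cv2.INTER_CUBIC))
E
```

```text
t: 5.18
position: [0.4699, 0.1209, 0.2595]
ee_rot: [0.722, 0.692, 0.002, 0.001]
force: [-0.7, -0.2, -0.3]
grip_width: 0.0242
[0.46990107 0.12093571 0.25946071] [0.7217119  0.69218991 0.00195402 0.00112032] 5.1833 0.0241833767445914
```

View pics/w4z.png

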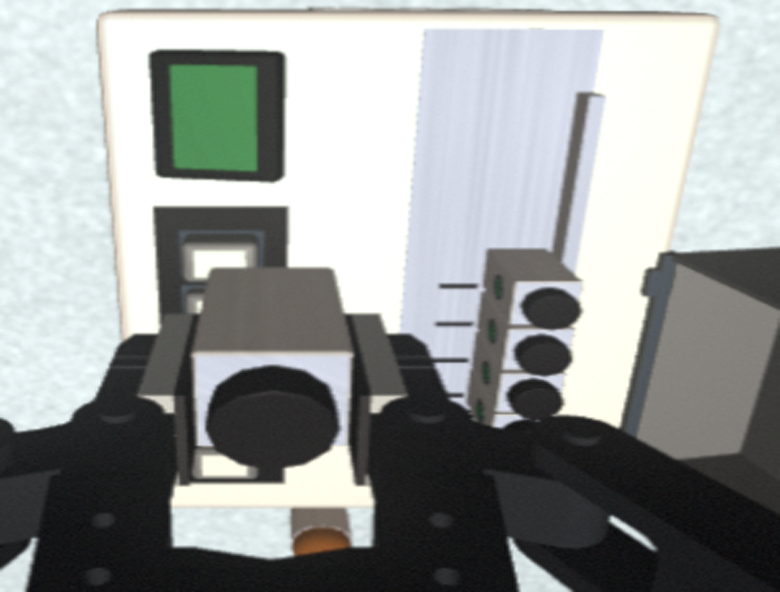

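View pics/w4.png

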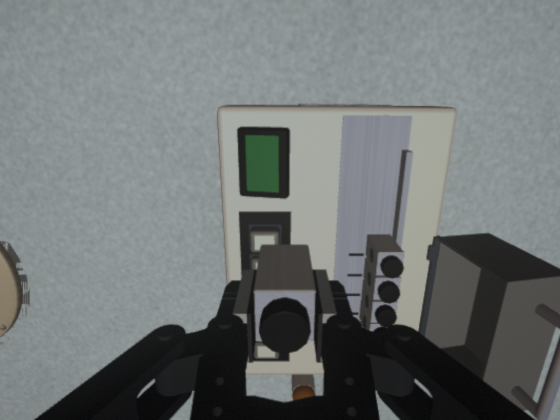

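```bash
python3 - <<'E'
from h import *
m=arm.camera_model("wrist");c=(m,np.linalg.inv(m["hand_eye"]))
Z=lambda uv:(uv-[180,100])*[2.6,1.85]
for h in(.02,.024,.03,.036,.042): print(h,Z(proj(c,[[.011,-.0125,-h],[-.011,-.0125,-h],[.0125,-.0125,-h],[-.0125,-.0125,-h],[0,0,-h-.01]])).round().tolist())
# photometer fit
z=np.array([[103,22],[716,24],[577,95]])/[2.6,1.85]+[180,100]
cw=cam("wrist")
print(fitpose(cw,z,[[-.145,.19,.065],[.086,.19,.065],[.0345,.15,.08]]))
E
```

```text
0.02 [[190.0, 348.0], [194.0, 431.0], [190.0, 342.0], [194.0, 437.0], [270.0, 419.0]]
0.024 [[188.0, 358.0], [192.0, 443.0], [187.0, 352.0], [192.0, 448.0], [270.0, 431.0]]
0.03 [[184.0, 374.0], [189.0, 461.0], [184.0, 368.0], [189.0, 467.0], [270.0, 451.0]]
0.036 [[180.0, 391.0], [185.0, 481.0], [180.0, 385.0], [186.0, 487.0], [270.0, 473.0]]
0.042 [[176.0, 410.0], [181.0, 503.0], [175.0, 404.0], [182.0, 509.0], [270.0, 497.0]]
(array([ 5.44938037e-01,  7.79524103e-05, -4.04152215e-02]), np.float64(6.074044882194045))
```

```bash
python3 - <<'E'
from h import *
cw=cam("wrist");U=lambda p,z:unproj(cw,np.array([p])/[2.6,1.85]+[180,100],z)[0].round(4)
print("case",U((103,22),.065),U((716,24),.065),"lower",U((103,15),.06))
f=U((577,95),.08);print("fence end",f,"fence base near std4",U((556,253),.065), "fence top mid",U((566,175),.08))
print("caps",[U(p,.121) for p in((550,309),(543,356),(535,398))])
print("std4 top corners",[U(p,.111) for p in((515,283),(581,280),(508,327),(569,327))])
print("window face bottom/front", U((487,345),.065))
ct=cam("top")
z=np.array([[436,227],[469,229],[504,230],[537,233]])/3.4+[140,130]
print("top caps",unproj(ct,z,.121).round(4))
print("top fence",unproj(ct,np.array([[315,207],[594,216]])/3.4+[140,130],.08).round(4))
a=np.radians(-2.3)
for n,o in(("top",(.5413,.0012)),("wrist",(.5449,0))):
  for P in([.0345,.15],[.0345,-.075],[.022,0]):
    print(n,P,np.array(o)+[P[0]*np.cos(a)-P[1]*np.sin(a),P[0]*np.sin(a)+P[1]*np.cos(a)])
E
```

```text
case [0.4133 0.1946 0.065 ] [0.6359 0.1846 0.065 ] lower [0.4128 0.1979 0.06  ]
fence end [0.5823 0.1528 0.08  ] fence base near std4 [0.585  0.0602 0.065 ] fence top mid [0.581 0.111 0.08 ]
caps [array([0.5662, 0.0543, 0.121 ]), array([0.5653, 0.0277, 0.121 ]), array([0.5638, 0.0025, 0.121 ])]
std4 top corners [array([0.556 , 0.0642, 0.111 ]), array([0.5797, 0.0648, 0.111 ]), array([0.5546, 0.0392, 0.111 ]), array([0.5772, 0.0382, 0.111 ])]
window face bottom/front [0.5591 0.001  0.065 ]
top caps [[ 0.5637  0.0501  0.121 ]
 [ 0.562   0.0242  0.121 ]
 [ 0.5611 -0.0032  0.121 ]
 [ 0.5585 -0.0291  0.121 ]]
top fence [[ 0.5847  0.1486  0.08  ]
 [ 0.5761 -0.0768  0.08  ]]
top [0.0345, 0.15] [0.58179198 0.14969461]
top [0.0345, -0.075] [ 0.57276232 -0.07512413]
top [0.022, 0] [5.63282277e-01 3.17100564e-04]
wrist [0.0345, 0.15] [0.58539198 0.14849461]
wrist [0.0345, -0.075] [ 0.57636232 -0.07632413]
wrist [0.022, 0] [ 0.56688228 -0.0008829 ]
```

```bash
python3 - <<'E'
from h import *
plan((.564,.11,.15,87.7),(.564,.11,.092,87.7))
E
```

```text
d [ -7.2  94.  109.9] w [ 0.2 -0.1 -0.1]
d [ -7.3  93.7 167.9] w [ 0.2 -0.1 -0.1]
```

```bash
python3 -m jog '[{"fingers":10,"dx":-7,"dy":94,"dz":60,"wx":0,"wy":0,"wz":0},{"fingers":10,"dx":-7,"dy":94,"dz":110,"wx":0.2,"wy":0,"wz":0},{"fingers":10,"dx":-7,"dy":94,"dz":110,"wx":0.2,"wy":0,"wz":0},{"fingers":10,"dx":-7,"dy":94,"dz":140,"wx":0.2,"wy":0,"wz":0},{"fingers":10,"dx":-7,"dy":94,"dz":160,"wx":0.2,"wy":0,"wz":0},{"fingers":10,"dx":-7,"dy":94,"dz":168,"wx":0.2,"wy":0,"wz":0},{"fingers":10,"dx":-7,"dy":94,"dz":168,"wx":0.2,"wy":0,"wz":0},{"fingers":10,"dx":-7,"dy":94,"dz":168,"wx":0.2,"wy":0,"wz":0}]';  python3 - <<'E'
from h import *
st,im=shot("wrist","w5.png");print(st["position"],st["ee_rot"],st["force"],st["t"],st["grip_width"])
st,im=shot("scene","s5.png")
im=cv2.convertScaleAbs(im[:,:,::-1],alpha=1.6)
cv2.imwrite("pics/s5z.png",cv2.resize(im[160:280,190:350],None,fx=4.8,fy=4.8,interpolation=cv2.INTER_CUBIC))
plan((.564,.11,.0872,87.7))
E
```

```text
t: 5.9
position: [0.5643, 0.1109, 0.0922]
ee_rot: [0.721, 0.693, 0.001, -0.0]
force: [0.9, 0.3, -0.3]
grip_width: 0.0243
[0.56429693 0.11087787 0.09220127] [ 7.21309536e-01  6.92612432e-01  7.40422511e-04 -1.57365248e-04] [ 0.94228531  0.30968693 -0.34777018] 5.9 0.024269008545835337
d [-0.7 -0.6  5.8] w [ 0.1 -0.1 -0. ]
```

View pics/w5.png

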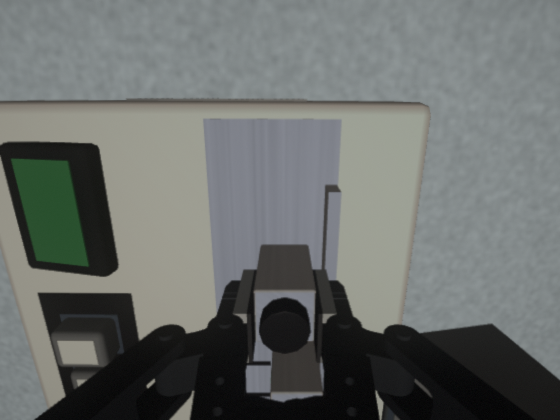

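View pics/s5z.png

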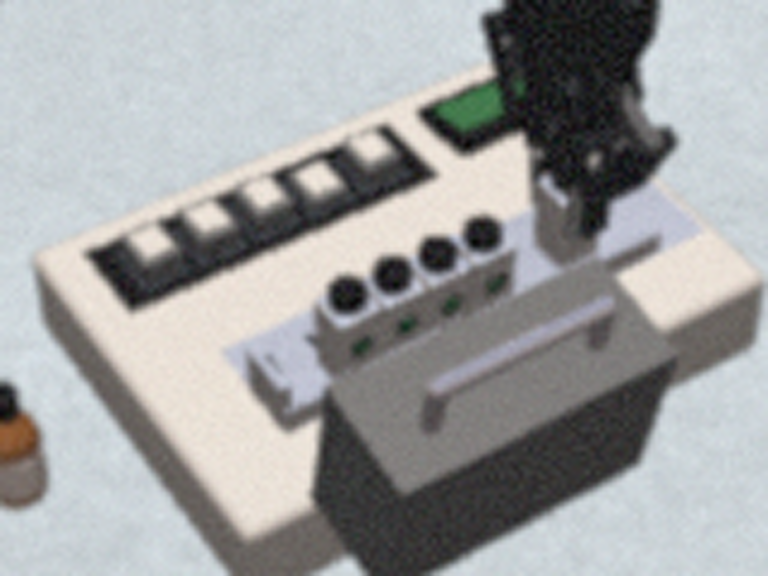

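Std 5 is held upright over the deck near the fence, behind the four. Now I'll lower it until it touches the deck.

```bash
python3 -m jog '[{"fingers":10,"dx":0,"dy":0,"dz":3,"wx":0,"wy":0,"wz":0},{"fingers":10,"dx":0,"dy":0,"dz":5,"wx":0,"wy":0,"wz":0},{"fingers":10,"dx":0,"dy":0,"dz":5,"wx":0,"wy":0,"wz":0},{"fingers":10,"dx":0,"dy":0,"dz":5,"wx":0,"wy":0,"wz":0}]'
```

```text
t: 6.33
position: [0.5647, 0.1107, 0.0881]
ee_rot: [0.721, 0.693, 0.001, 0.001]
force: [-0.3, 0.4, -0.4]
grip_width: 0.0243
```

```bash
python3 -m jog '[{"fingers":10,"dx":0,"dy":2,"dz":0,"wx":0,"wy":0,"wz":0},{"fingers":10,"dx":0,"dy":3,"dz":0,"wx":0,"wy":0,"wz":0},{"fingers":10,"dx":0,"dy":3,"dz":0,"wx":0,"wy":0,"wz":0}]'
```

```text
t: 6.58
position: [0.5679, 0.1105, 0.0882]
ee_rot: [0.721, 0.692, 0.002, 0.001]
force: [0.8, 0.8, -1.1]
grip_width: 0.0246
```

```bash
python3 -m jog '[{"fingers":10,"dx":0,"dy":0,"dz":1,"wx":0,"wy":0,"wz":0},{"fingers":10,"dx":0,"dy":0,"dz":1.5,"wx":0,"wy":0,"wz":0},{"fingers":10,"dx":0,"dy":0,"dz":1.5,"wx":0,"wy":0,"wz":0}]'
```

```text
t: 6.83
position: [0.568, 0.1105, 0.0868]
ee_rot: [0.721, 0.692, 0.002, 0.001]
force: [-0.6, 0.9, 0.2]
grip_width: 0.0249
```

```bash
python3 -m jog '[{"fingers":10,"dx":0,"dy":1,"dz":0,"wx":0,"wy":0,"wz":0},{"fingers":10,"dx":0,"dy":2,"dz":0,"wx":0,"wy":0,"wz":0},{"fingers":10,"dx":0,"dy":2,"dz":0,"wx":0,"wy":0,"wz":0}]'
```

```text
t: 7.08
position: [0.5702, 0.1104, 0.0868]
ee_rot: [0.721, 0.692, 0.002, 0.001]
force: [-0.3, 0.5, 0.4]
grip_width: 0.0243
```

```bash
python3 -m jog '[{"fingers":10,"dx":0,"dy":1,"dz":0.5,"wx":0,"wy":0,"wz":0},{"fingers":10,"dx":0,"dy":2,"dz":0.5,"wx":0,"wy":0,"wz":0},{"fingers":10,"dx":0,"dy":2,"dz":0.5,"wx":0,"wy":0,"wz":0}]'
```

```text
t: 7.33
position: [0.5721, 0.1104, 0.0868]
ee_rot: [0.721, 0.693, 0.002, 0.001]
force: [-2.8, 0.7, 4.8]
grip_width: 0.0241
```

```bash
python3 - <<'E'
from h import *
st,im=shot("scene","s6.png")
im=cv2.convertScaleAbs(im[:,:,::-1],alpha=1.6)
a=cv2.resize(im[170:240,260:350],None,fx=8,fy=8,interpolation=cv2.INTER_CUBIC)
cv2.imwrite("pics/s6z.png",a)
E
```

```text
(no output)
```

View pics/s6z.png

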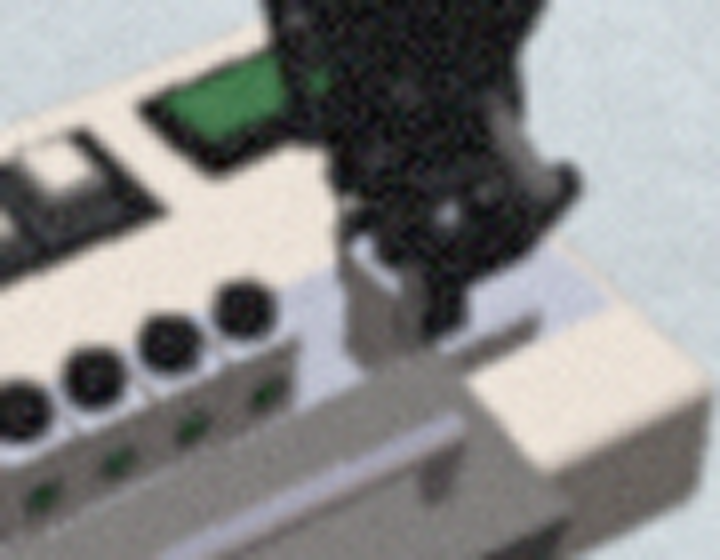

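Touching both deck (4.8 N up) and fence (−2.8 N), which agrees with the wrist fit. Now I'll push along the fence.

```bash
python3 -m jog '[{"fingers":10,"dx":-4,"dy":-0.5,"dz":-0.5,"wx":0,"wy":0,"wz":0},{"fingers":10,"dx":-9,"dy":-0.5,"dz":-0.5,"wx":0,"wy":0,"wz":0},{"fingers":10,"dx":-15,"dy":-0.5,"dz":-0.5,"wx":0,"wy":0,"wz":0},{"fingers":10,"dx":-20,"dy":-0.5,"dz":-0.5,"wx":0,"wy":0,"wz":0},{"fingers":10,"dx":-24,"dy":-0.5,"dz":-0.5,"wx":0,"wy":0,"wz":0},{"fingers":10,"dx":-28,"dy":-0.5,"dz":-0.5,"wx":0,"wy":0,"wz":0},{"fingers":10,"dx":-32,"dy":-0.5,"dz":-0.5,"wx":0,"wy":0,"wz":0},{"fingers":10,"dx":-36,"dy":-0.5,"dz":-0.5,"wx":0,"wy":0,"wz":0},{"fingers":10,"dx":-40,"dy":-0.5,"dz":-0.5,"wx":0,"wy":0,"wz":0},{"fingers":10,"dx":-44,"dy":-0.5,"dz":-0.5,"wx":0,"wy":0,"wz":0},{"fingers":10,"dx":-48,"dy":-0.5,"dz":-0.5,"wx":0,"wy":0,"wz":0},{"fingers":10,"dx":-50,"dy":-0.5,"dz":-0.5,"wx":0,"wy":0,"wz":0}]'; python3 - <<'E'
from h import *
st,im=shot("scene","s7.png")
print(st["force"],st["position"])
im=cv2.convertScaleAbs(im[:,:,::-1],alpha=1.6)
a=cv2.resize(im[170:250,230:330],None,fx=7,fy=7,interpolation=cv2.INTER_CUBIC)
cv2.imwrite("pics/s7z.png",a)
shot("wrist","w7.png")
E
```

```text
t: 8.38
position: [0.5696, 0.06, 0.0872]
ee_rot: [0.722, 0.692, 0.002, 0.001]
force: [-0.9, 1.1, -0.4]
grip_width: 0.0245
[-0.90653795  1.05810708 -0.37427577] [0.56956289 0.05998753 0.08720818]
```

View pics/s7z.png

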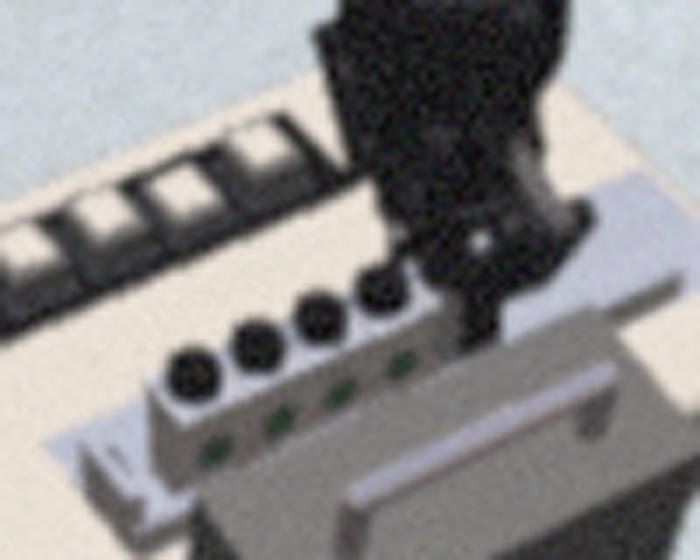

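View pics/w7.png

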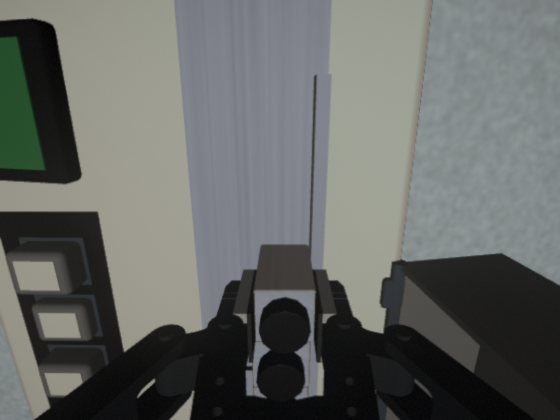

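All five now appear closed up and moving together, and the stop is still short of std 1. I'll continue pushing.

```bash
python3 -m jog '[{"fingers":10,"dx":-3,"dy":0,"dz":0,"wx":0,"wy":0,"wz":0},{"fingers":10,"dx":-6,"dy":0,"dz":0,"wx":0,"wy":0,"wz":0},{"fingers":10,"dx":-9,"dy":0,"dz":0,"wx":0,"wy":0,"wz":0},{"fingers":10,"dx":-12,"dy":0,"dz":0,"wx":0,"wy":0,"wz":0},{"fingers":10,"dx":-15,"dy":0,"dz":0,"wx":0,"wy":0,"wz":0},{"fingers":10,"dx":-17,"dy":0,"dz":0,"wx":0,"wy":0,"wz":0},{"fingers":10,"dx":-19,"dy":0,"dz":0,"wx":0,"wy":0,"wz":0},{"fingers":10,"dx":-19,"dy":0,"dz":0,"wx":0,"wy":0,"wz":0}]'
```

```text
t: 9.15
position: [0.5688, 0.041, 0.0872]
ee_rot: [0.722, 0.692, 0.002, 0.001]
force: [0.2, 3.1, 0.1]
grip_width: 0.0244
```

```bash
python3 -m jog '[{"fingers":10,"dx":-1,"dy":0,"dz":0,"wx":0,"wy":0,"wz":0},{"fingers":10,"dx":-2,"dy":0,"dz":0,"wx":0,"wy":0,"wz":0},{"fingers":10,"dx":-2,"dy":0,"dz":0,"wx":0,"wy":0,"wz":0}]'
```

```text
t: 9.4
position: [0.5688, 0.0409, 0.0873]
ee_rot: [0.722, 0.692, 0.003, -0.0]
force: [2.4, 12.3, 0.3]
grip_width: 0.0243
```

The stop has been reached: 12 N along +y and no further travel. I'll relax, open partly and lift.

```bash
python3 -m jog '[{"fingers":10,"dx":1,"dy":0,"dz":0,"wx":0,"wy":0,"wz":0},{"fingers":50,"dx":0.5,"dy":0,"dz":0,"wx":0,"wy":0,"wz":0},{"fingers":50,"dx":0.5,"dy":0,"dz":0,"wx":0,"wy":0,"wz":0},{"fingers":50,"dx":0.5,"dy":0,"dz":0,"wx":0,"wy":0,"wz":0},{"fingers":50,"dx":0.5,"dy":0,"dz":0,"wx":0,"wy":0,"wz":0}]'; python3 - <<'E'
from h import *
st,im=shot("wrist","w8.png");print(st["grip_width"],st["position"])
E
```

```text
t: 9.82
position: [0.5689, 0.0411, 0.0873]
ee_rot: [0.722, 0.692, 0.003, -0.0]
force: [0.3, -0.5, 0.9]
grip_width: 0.043
0.043012687054178024 [0.56885849 0.04109209 0.08732666]
```

View pics/w8.png

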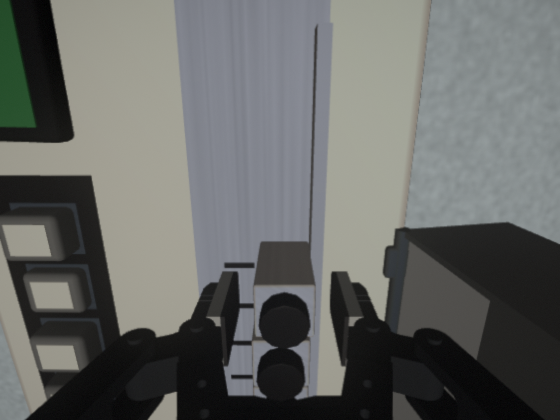

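```bash
python3 -m jog '[{"fingers":50,"dx":0,"dy":0,"dz":-30,"wx":0,"wy":0,"wz":0},{"fingers":50,"dx":0,"dy":0,"dz":-65,"wx":0,"wy":0,"wz":0},{"fingers":20,"dx":30,"dy":0,"dz":-90,"wx":0,"wy":0,"wz":0},{"fingers":0,"dx":60,"dy":-40,"dz":-120,"wx":0,"wy":0,"wz":0},{"fingers":0,"dx":90,"dy":-60,"dz":-140,"wx":0,"wy":0,"wz":0},{"fingers":0,"dx":110,"dy":-80,"dz":-150,"wx":0,"wy":0,"wz":0},{"fingers":0,"dx":110,"dy":-80,"dz":-150,"wx":0,"wy":0,"wz":0},{"fingers":0,"dx":110,"dy":-80,"dz":-150,"wx":0,"wy":0,"wz":0}]'; python3 - <<'E'
from h import *
st,im=shot("wrist","w9.png");print(st["grip_width"],st["position"])
im=cv2.convertScaleAbs(im[:,:,::-1],alpha=1.6)
cv2.imwrite("pics/w9z.png",cv2.resize(im[120:420,180:480],None,fx=2.6,fy=1.95,interpolation=cv2.INTER_CUBIC))
E
```

```text
t: 10.53
position: [0.4924, 0.1549, 0.239]
ee_rot: [0.721, 0.693, 0.004, 0.001]
force: [-0.1, -0.4, -0.7]
grip_width: -0.0004
-0.0004338415668246835 [0.49236696 0.15492376 0.23897079]
```

View pics/w9z.png

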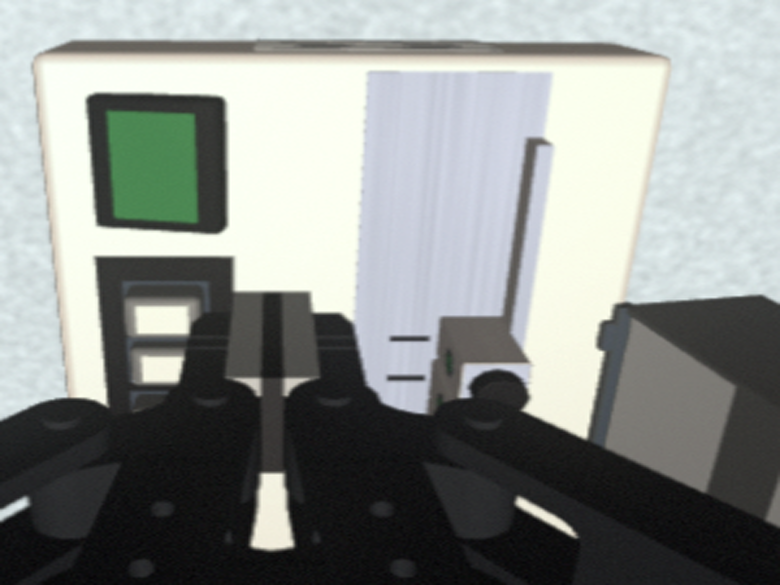

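```bash
python3 - <<'E'
from h import *
plan((.5695,.088,.14,87.7),(.5695,.088,.086,87.7),(.5688,.065,.086,87.7))
E
```

```text
d [-63.1  78.8  97.9] w [ 0.3 -0.3 -0. ]
d [-63.4  78.5 151.9] w [ 0.3 -0.3 -0. ]
d [-86.4  78.7 151.8] w [ 0.3 -0.3 -0. ]
```

```bash
python3 -m jog '[{"fingers":0,"dx":-35,"dy":40,"dz":50,"wx":0,"wy":0,"wz":0},{"fingers":0,"dx":-63,"dy":79,"dz":85,"wx":0.3,"wy":-0.3,"wz":0},{"fingers":0,"dx":-63,"dy":79,"dz":98,"wx":0.3,"wy":-0.3,"wz":0},{"fingers":0,"dx":-63,"dy":79,"dz":98,"wx":0.3,"wy":-0.3,"wz":0},{"fingers":0,"dx":-63,"dy":79,"dz":125,"wx":0.3,"wy":-0.3,"wz":0},{"fingers":0,"dx":-63,"dy":79,"dz":150,"wx":0.3,"wy":-0.3,"wz":0},{"fingers":0,"dx":-63,"dy":79,"dz":152,"wx":0.3,"wy":-0.3,"wz":0},{"fingers":0,"dx":-72,"dy":79,"dz":152,"wx":0.3,"wy":-0.3,"wz":0},{"fingers":0,"dx":-80,"dy":79,"dz":152,"wx":0.3,"wy":-0.3,"wz":0},{"fingers":0,"dx":-85,"dy":79,"dz":152,"wx":0.3,"wy":-0.3,"wz":0},{"fingers":0,"dx":-85,"dy":79,"dz":152,"wx":0.3,"wy":-0.3,"wz":0}]'
```

```text
t: 11.5
position: [0.5698, 0.065, 0.0872]
ee_rot: [0.722, 0.692, 0.0, 0.001]
force: [-1.0, 0.9, -0.6]
grip_width: -0.0
```

```bash
python3 -m jog '[{"fingers":0,"dx":-2,"dy":0,"dz":0,"wx":0,"wy":0,"wz":0},{"fingers":0,"dx":-3,"dy":0,"dz":0,"wx":0,"wy":0,"wz":0},{"fingers":0,"dx":-3,"dy":0,"dz":0,"wx":0,"wy":0,"wz":0}]'
```

```text
t: 11.75
position: [0.5699, 0.0643, 0.088]
ee_rot: [0.722, 0.692, 0.002, -0.0]
force: [1.0, 13.3, -0.7]
grip_width: -0.0001
```

```bash
python3 -m jog '[{"fingers":0,"dx":8,"dy":0,"dz":0,"wx":0,"wy":0,"wz":0},{"fingers":0,"dx":20,"dy":0,"dz":-30,"wx":0,"wy":0,"wz":0},{"fingers":0,"dx":20,"dy":0,"dz":-70,"wx":0,"wy":0,"wz":0},{"fingers":0,"dx":20,"dy":-40,"dz":-110,"wx":0,"wy":0,"wz":0},{"fingers":0,"dx":-5,"dy":-80,"dz":-150,"wx":0,"wy":0,"wz":0},{"fingers":0,"dx":-20,"dy":-120,"dz":-165,"wx":0,"wy":0,"wz":0},{"fingers":0,"dx":-20,"dy":-130,"dz":-165,"wx":0,"wy":0,"wz":0},{"fingers":0,"dx":-20,"dy":-130,"dz":-165,"wx":0,"wy":0,"wz":0}]'; python3 - <<'E'
from h import *
st,im=shot("wrist","w10.png");print(st["grip_width"],st["position"])
im=cv2.convertScaleAbs(im[:,:,::-1],alpha=1.6)
cv2.imwrite("pics/w10z.png",cv2.resize(im[120:420,230:480],None,fx=3.1,fy=1.95,interpolation=cv2.INTER_CUBIC))
st,im=shot("scene","s10.png")
im=cv2.convertScaleAbs(im[:,:,::-1],alpha=1.6)
a=cv2.resize(im[170:250,230:330],None,fx=7,fy=7,interpolation=cv2.INTER_CUBIC)
cv2.imwrite("pics/s10z.png",a)
E
```

```text
t: 12.42
position: [0.4355, 0.0487, 0.2565]
ee_rot: [0.722, 0.692, 0.004, 0.003]
force: [0.3, -1.4, 1.1]
grip_width: 0.0001
0.00010713948983765392 [0.43553897 0.04869627 0.25653992]
```

View pics/w10z.png

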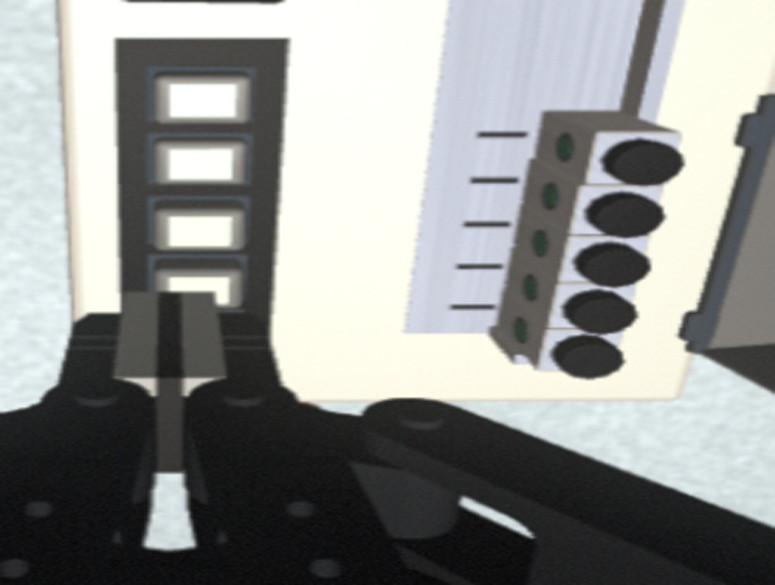

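View pics/s10z.png

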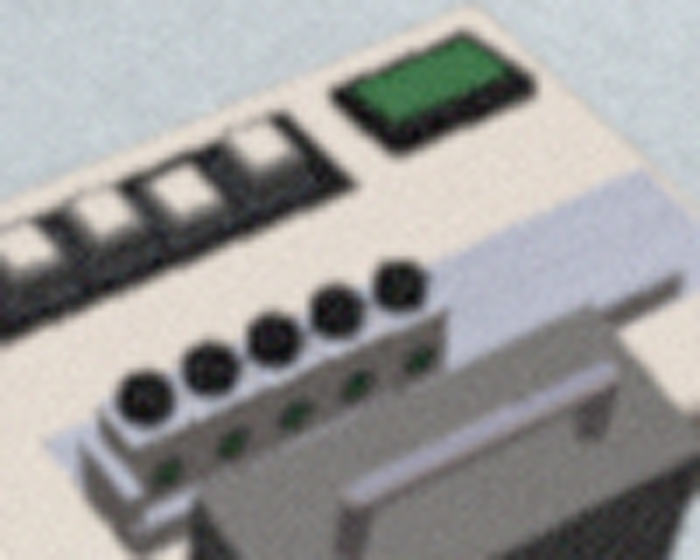

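The row is against the stop and closed, caps at (643,160) to (588,356) in the zoom. Std 5 sits nearer the fence than the other four, so I'll quantify that.

```bash
python3 - <<'E'
from h import *
st=arm.get_state();c=cam("wrist",st)
Z=lambda p:np.array(p,float)/[3.1,1.95]+[230,120]
print("caps",unproj(c,Z([(643,160),(625,212),(612,263),(600,311),(588,356)]),.121).round(4).tolist())
print("top front corners",unproj(c,Z([(596,133),(583,186),(569,236),(556,284),(546,328)]),.111).round(4).tolist())
print("ticks inner",unproj(c,Z([(527,135),(518,181),(510,224),(502,267),(495,307)]),.065).round(4).tolist())
print("keys",unproj(c,Z([(203,101),(203,163),(203,229)]),.081).round(4).tolist())
for q,z in(("hood_hinge",.066),("stop_corner",.065),("key_a_top",.081)):
    for d in arm.place_of("wrist",q)[:5]: print(q,round(d["p"],2),np.round(d["uv"],1),unproj(c,d["uv"],z).round(4)[0])
E
```

```text
caps [[0.5684, 0.0446, 0.121], [0.5658, 0.0206, 0.121], [0.5645, -0.0042, 0.121], [0.5633, -0.0289, 0.121], [0.5619, -0.0533, 0.121]]
top front corners [[0.5586, 0.0545, 0.111], [0.557, 0.0298, 0.111], [0.555, 0.0053, 0.111], [0.5531, -0.0195, 0.111], [0.5518, -0.0434, 0.111]]
ticks inner [[0.5552, 0.0417, 0.065], [0.5539, 0.0169, 0.065], [0.5527, -0.0074, 0.065], [0.5515, -0.0327, 0.065], [0.5506, -0.0575, 0.065]]
keys [[0.451, 0.0673, 0.081], [0.45, 0.0364, 0.081], [0.4488, 0.0013, 0.081]]
hood_hinge 0.73 [465.1 235.8] [ 0.6269 -0.0115  0.066 ]
key_a_top 0.94 [295.3 201.5] [0.4499 0.0385 0.081 ]
```

Standards 1–4 stand about 1.5–2 mm off the fence. I'll nudge them home with the fingertips low, two at a time, with the tool turned so the jaws lie along y.

```bash
python3 - <<'E'
from h import *
T=R.from_euler("y",-3,degrees=True)*down(177.5)
plan((.525,-.045,.16,T),(.525,-.045,.072,T))
E
```

```text
d [-91.   89.5  92. ] w [ -2.2  -2.3 -89.9]
d [-91.3  89.3 180. ] w [ -2.2  -2.3 -89.9]
```

```bash
python3 -m jog '[{"fingers":10,"dx":-20,"dy":20,"dz":0,"wx":0,"wy":0,"wz":-7},{"fingers":10,"dx":-40,"dy":40,"dz":0,"wx":0,"wy":0,"wz":-14},{"fingers":10,"dx":-60,"dy":60,"dz":20,"wx":0,"wy":0,"wz":-21},{"fingers":10,"dx":-91,"dy":89,"dz":40,"wx":-2.2,"wy":-2.3,"wz":-90},{"fingers":10,"dx":-91,"dy":89,"dz":60,"wx":-2.2,"wy":-2.3,"wz":-90},{"fingers":10,"dx":-91,"dy":89,"dz":80,"wx":-2.2,"wy":-2.3,"wz":-90},{"fingers":10,"dx":-91,"dy":89,"dz":92,"wx":-2.2,"wy":-2.3,"wz":-90},{"fingers":10,"dx":-91,"dy":89,"dz":92,"wx":-2.2,"wy":-2.3,"wz":-90},{"fingers":10,"dx":-91,"dy":89,"dz":92,"wx":-2.2,"wy":-2.3,"wz":-90},{"fingers":10,"dx":-91,"dy":89,"dz":92,"wx":-2.2,"wy":-2.3,"wz":-90},{"fingers":10,"dx":-91,"dy":89,"dz":92,"wx":-2.2,"wy":-2.3,"wz":-90},{"fingers":10,"dx":-91,"dy":89,"dz":92,"wx":-2.2,"wy":-2.3,"wz":-90}]' 30;python3 - <<'E'
from h import *
T=R.from_euler("y",-3,degrees=True)*down(177.5)
plan((.525,-.045,.16,T),(.525,-.045,.072,T))
E
```

```text
t: 13.67
position: [0.5249, -0.0447, 0.1586]
ee_rot: [0.058, 0.998, 0.001, 0.024]
force: [0.5, -0.9, -0.2]
grip_width: 0.0086
d [-0.2 -0.3 -1.4] w [-0.1 -0.3 -4.1]
d [ 4.  -0.7 86.5] w [-0.1 -0.3 -4.1]
```

```bash
python3 -m jog '[{"fingers":10,"dx":0,"dy":-1,"dz":30,"wx":0,"wy":0,"wz":-4},{"fingers":10,"dx":3,"dy":-1,"dz":60,"wx":0,"wy":0,"wz":-4},{"fingers":10,"dx":4,"dy":-1,"dz":80,"wx":0,"wy":0,"wz":-4},{"fingers":10,"dx":4,"dy":-1,"dz":85,"wx":0,"wy":0,"wz":-4},{"fingers":10,"dx":4,"dy":-1,"dz":85,"wx":0,"wy":0,"wz":-4}]';python3 - <<'E'
from h import *
st,im=shot("wrist","w11.png");print(st["position"],st["force"])
E
```

```text
t: 14.08
position: [0.5246, -0.0449, 0.0717]
ee_rot: [0.023, 0.999, 0.001, 0.022]
force: [-0.8, 0.3, 0.3]
grip_width: 0.009
[ 0.52458228 -0.04489843  0.07167974] [-0.80756941  0.33463157  0.33417558]
```

View pics/w11.png

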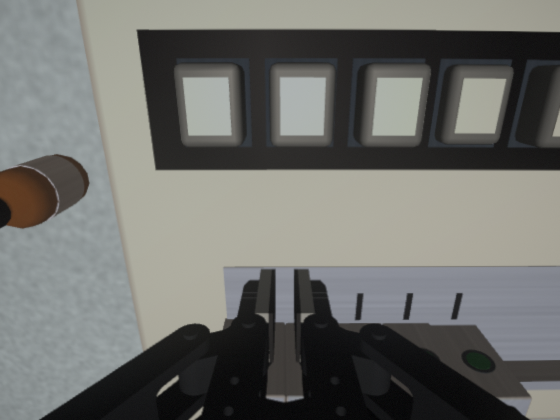

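The boundary between standards 1 and 2 is centred between the fingertips (column about 286). Creeping towards the fence.

```bash
python3 -m jog '[{"fingers":10,"dx":-5,"dy":0,"dz":0,"wx":0,"wy":0,"wz":0},{"fingers":10,"dx":-9,"dy":0,"dz":0,"wx":0,"wy":0,"wz":0},{"fingers":10,"dx":-12,"dy":0,"dz":0,"wx":0,"wy":0,"wz":0},{"fingers":10,"dx":-13,"dy":0,"dz":0,"wx":0,"wy":0,"wz":0},{"fingers":10,"dx":-14,"dy":0,"dz":0,"wx":0,"wy":0,"wz":0},{"fingers":10,"dx":-14,"dy":0,"dz":0,"wx":0,"wy":0,"wz":0}]'
```

```text
t: 14.63
position: [0.5395, -0.0458, 0.0741]
ee_rot: [0.023, 0.999, 0.0, 0.024]
force: [-0.4, -0.0, 0.1]
grip_width: 0.0084
```

```bash
python3 -m jog '[{"fingers":10,"dx":-0.7,"dy":0,"dz":0,"wx":0,"wy":0,"wz":0},{"fingers":10,"dx":-1.4,"dy":0,"dz":0,"wx":0,"wy":0,"wz":0},{"fingers":10,"dx":-1.4,"dy":0,"dz":0,"wx":0,"wy":0,"wz":0}]'
```

```text
t: 14.88
position: [0.5409, -0.0459, 0.0742]
ee_rot: [0.023, 0.999, 0.0, 0.023]
force: [0.0, -0.1, -0.8]
grip_width: 0.0084
```

```bash
python3 -m jog '[{"fingers":10,"dx":-0.6,"dy":0,"dz":1,"wx":0,"wy":0,"wz":0},{"fingers":10,"dx":-1.2,"dy":0,"dz":2,"wx":0,"wy":0,"wz":0},{"fingers":10,"dx":-1.2,"dy":0,"dz":2,"wx":0,"wy":0,"wz":0}]'
```

```text
t: 15.13
position: [0.5416, -0.0458, 0.0719]
ee_rot: [0.023, 0.999, 0.0, 0.023]
force: [-3.4, 0.4, 2.7]
grip_width: 0.0088
```

```bash
python3 -m jog '[{"fingers":10,"dx":-0.6,"dy":0,"dz":0,"wx":0,"wy":0,"wz":0},{"fingers":10,"dx":-1.2,"dy":0,"dz":0,"wx":0,"wy":0,"wz":0},{"fingers":10,"dx":-1.2,"dy":0,"dz":0,"wx":0,"wy":0,"wz":0}]'
```

```text
t: 15.38
position: [0.5417, -0.0458, 0.0718]
ee_rot: [0.022, 1.0, 0.001, 0.021]
force: [-9.8, 0.1, 4.9]
grip_width: 0.0083
```

```bash
python3 - <<'E'
from h import *
st,im=shot("wrist","w12.png");print(st["position"],st["force"])
st,im=shot("scene","s12.png")
im=cv2.convertScaleAbs(im[:,:,::-1],alpha=1.6)
cv2.imwrite("pics/s12z.png",cv2.resize(im[170:250,230:330],None,fx=7,fy=7,interpolation=cv2.INTER_CUBIC))
E
```

```text
[ 0.54170052 -0.04578659  0.07183991] [-9.76699865  0.09320426  4.88712257]
```

View pics/w12.png

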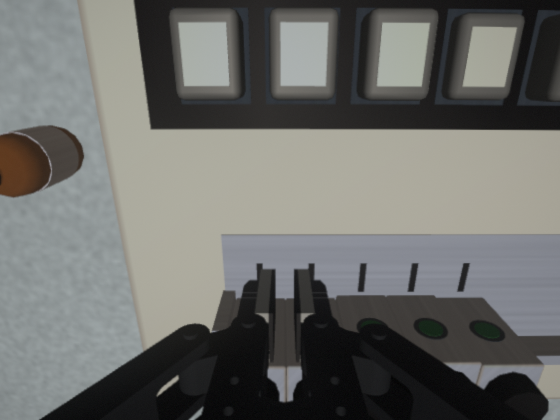

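View pics/s12z.png

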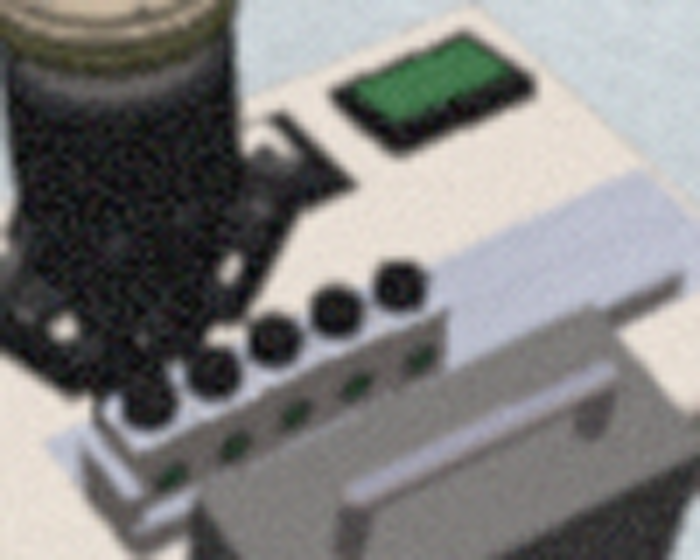

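Both 1 and 2 are against the fence (−9.8 N). Same for 3 and 4.

```bash
python3 -m jog '[{"fingers":10,"dx":3,"dy":0,"dz":0,"wx":0,"wy":0,"wz":0},{"fingers":10,"dx":8,"dy":0,"dz":0,"wx":0,"wy":0,"wz":0},{"fingers":10,"dx":9,"dy":25,"dz":0,"wx":0,"wy":0,"wz":0},{"fingers":10,"dx":9,"dy":50,"dz":0,"wx":0,"wy":0,"wz":0},{"fingers":10,"dx":9,"dy":50,"dz":0,"wx":0,"wy":0,"wz":0},{"fingers":10,"dx":5,"dy":50,"dz":0,"wx":0,"wy":0,"wz":0},{"fingers":10,"dx":2,"dy":50,"dz":0,"wx":0,"wy":0,"wz":0},{"fingers":10,"dx":1,"dy":50,"dz":0,"wx":0,"wy":0,"wz":0},{"fingers":10,"dx":0,"dy":50,"dz":0,"wx":0,"wy":0,"wz":0},{"fingers":10,"dx":0,"dy":50,"dz":0,"wx":0,"wy":0,"wz":0}]'
```

```text
t: 16.32
position: [0.5438, 0.0035, 0.0718]
ee_rot: [0.023, 1.0, 0.0, 0.021]
force: [-2.3, -0.6, 1.1]
grip_width: 0.0087
```

```bash
python3 -m jog '[{"fingers":10,"dx":-0.5,"dy":0,"dz":0,"wx":0,"wy":0,"wz":0},{"fingers":10,"dx":-1,"dy":0,"dz":0,"wx":0,"wy":0,"wz":0},{"fingers":10,"dx":-1,"dy":0,"dz":0,"wx":0,"wy":0,"wz":0}]'
```

```text
t: 16.57
position: [0.5439, 0.0033, 0.0717]
ee_rot: [0.023, 1.0, 0.001, 0.019]
force: [-7.5, -0.5, 4.5]
grip_width: 0.0083
```

```bash
python3 -m jog '[{"fingers":0,"dx":8,"dy":0,"dz":0,"wx":0,"wy":0,"wz":0},{"fingers":0,"dx":14,"dy":0,"dz":-30,"wx":0,"wy":0,"wz":0},{"fingers":0,"dx":14,"dy":0,"dz":-70,"wx":0,"wy":0,"wz":0},{"fingers":0,"dx":14,"dy":0,"dz":-110,"wx":0,"wy":0,"wz":0},{"fingers":0,"dx":14,"dy":0,"dz":-150,"wx":0,"wy":0,"wz":0},{"fingers":0,"dx":14,"dy":0,"dz":-180,"wx":0,"wy":0,"wz":0}]'
python3 - <<'E'
from h import *
from scipy.optimize import least_squares
im=cv2.imread("pics/scene0.png");im=cv2.convertScaleAbs(im,alpha=1.8)
cv2.imwrite("pics/s0h.png",cv2.resize(im[205:285,245:335],None,fx=7,fy=7,interpolation=cv2.INTER_CUBIC))
im=cv2.imread("pics/top0.png");im=cv2.convertScaleAbs(im,alpha=1.8)
cv2.imwrite("pics/top0h.png",cv2.resize(im[135:185,255:335],None,fx=9,fy=9,interpolation=cv2.INTER_CUBIC))
E
```

```text
t: 17.07
position: [0.5234, 0.0036, 0.2548]
ee_rot: [0.023, 1.0, 0.0, 0.022]
force: [-0.1, 0.2, -0.5]
grip_width: 0.0
```

View pics/s0h.png

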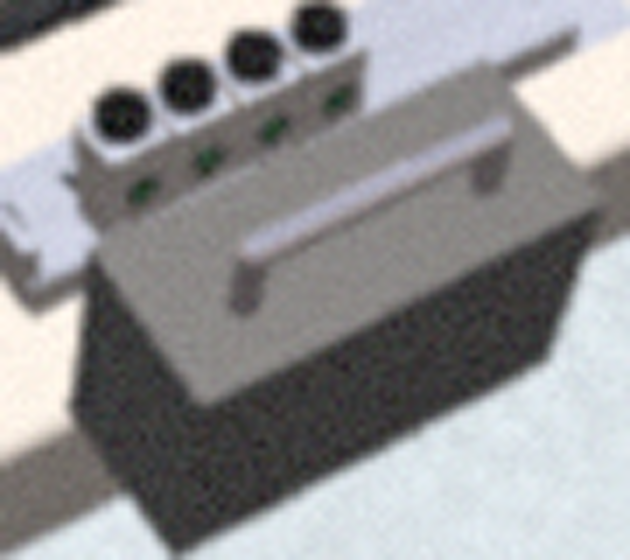

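View pics/top0h.png

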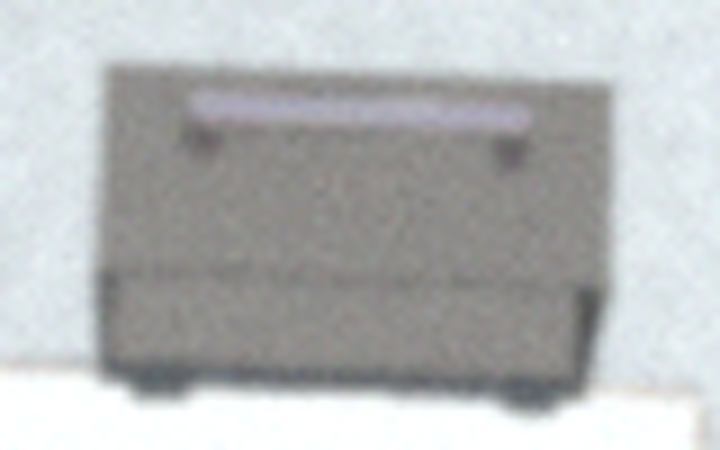

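```bash
python3 - <<'E'
from h import *
from scipy.optimize import least_squares
s=np.array([[247,245],[505,130]])/7+[245,205]; t=np.array([[530,117],[192,104]])/9+[255,135]
cs,ct=cam("scene"),cam("top");a=np.radians(-2.54);ey=np.array([-np.sin(a),np.cos(a),0]);ex=np.array([np.cos(a),np.sin(a),0])
f=lambda p:np.r_[(proj(cs,[p-.045*ey,p+.045*ey])-s).ravel(),(proj(ct,[p-.045*ey,p+.045*ey])-t).ravel()]
r=least_squares(f,[.69,-.02,.18]);print(r.x,r.fun.round(2))
for hx in(.078,.082,.086):
    h=np.array([.545,.004,.066])+hx*ex-.0165*ey
    d=r.x-h; X=d@ex;Z=d[2];print(hx,h.round(4),X,Z,np.hypot(X,Z),"theta",np.arctan2(Z,-X)-np.arctan2(40,125), d@ey)
E
```

```text
[ 0.68652503 -0.01930076  0.18192524] [ 0.23  0.41 -1.5  -0.46 -1.9  -0.55  0.73 -0.45]
0.078 [ 0.6222 -0.0159  0.066 ] 0.06441859944767815 0.11592524209684385 0.13262133203226492 theta 1.7682952867166757 -0.0005059217715770853
0.082 [ 0.6262 -0.0161  0.066 ] 0.06041859944767816 0.11592524209684385 0.13072516557431027 theta 1.741545691747363 -0.0005059217715770863
0.086 [ 0.6302 -0.0163  0.066 ] 0.056418599447678186 0.11592524209684385 0.1289252501213374 theta 1.7140290375185925 -0.0005059217715770838
```

Hood handle measured at (0.6865, −0.019, 0.182), radius 131 mm from the hinge as specified, θ ≈ 1.745. I'll move above it with the jaws across the bar.

```bash
cat >> h.py <<'E'
A=-2.54;ex=np.array([np.cos(np.radians(A)),np.sin(np.radians(A)),0]);ey=np.array([-ex[1],ex[0],0]);ez=np.array([0,0,1.])
H=np.array([.545,.004,.066])+.0815*ex-.017*ey
def hoodpose(th,phi,depth=.010,off=.0035):
    a=th+np.arctan2(.040,.125);B=H+.13124*(-np.cos(a)*ex+np.sin(a)*ez)
    f=np.radians(phi);zt=np.sin(f)*ex-np.cos(f)*ez;rear=np.cos(f)*ex+np.sin(f)*ez
    Rm=R.from_matrix(np.c_[np.cross(rear,zt),rear,zt])
    p=B+depth*zt-off*rear
    return (*p,Rm),B
E
python3 - <<'E'
from h import *
p,B=hoodpose(1.745,0,off=0);print(B,p[3].as_matrix().round(2))
q=(p[0],p[1],.27,p[3])
plan(q,p)
E
```

```text
[ 0.68666476 -0.01930103  0.18217157] [[ 0.04  1.    0.  ]
 [ 1.   -0.04  0.  ]
 [ 0.    0.   -1.  ]]
d [-164.6  -15.4   -8.2] w [ 2.   1.9 89.9]
d [-160.4  -15.5   89.6] w [ 2.   1.9 89.9]
```

```bash
python3 -m jog '[{"fingers":50,"dx":0,"dy":0,"dz":-15,"wx":2,"wy":2,"wz":90},{"fingers":50,"dx":-10,"dy":0,"dz":-15,"wx":2,"wy":2,"wz":90},{"fingers":50,"dx":-20,"dy":0,"dz":-15,"wx":2,"wy":2,"wz":90},{"fingers":50,"dx":-40,"dy":-4,"dz":-15,"wx":2,"wy":2,"wz":90},{"fingers":50,"dx":-60,"dy":-8,"dz":-15,"wx":2,"wy":2,"wz":90},{"fingers":50,"dx":-80,"dy":-12,"dz":-15,"wx":2,"wy":2,"wz":90},{"fingers":50,"dx":-100,"dy":-15,"dz":-15,"wx":2,"wy":2,"wz":90},{"fingers":50,"dx":-120,"dy":-15,"dz":-15,"wx":2,"wy":2,"wz":90},{"fingers":50,"dx":-140,"dy":-15,"dz":-12,"wx":2,"wy":2,"wz":90},{"fingers":50,"dx":-155,"dy":-15,"dz":-8,"wx":2,"wy":2,"wz":90},{"fingers":50,"dx":-165,"dy":-15,"dz":-8,"wx":2,"wy":2,"wz":90},{"fingers":50,"dx":-165,"dy":-15,"dz":-8,"wx":2,"wy":2,"wz":90}]'; python3 - <<'E'
from h import *
p,B=hoodpose(1.745,0,off=0)
st,im=shot("wrist","w13.png");shot("scene","s13.png")
print(proj(cam("wrist",st),[B-.045*ey,B,B+.045*ey]))
plan((p[0],p[1],.27,p[3]),p)
E
```

```text
t: 18.07
position: [0.6885, -0.0194, 0.2684]
ee_rot: [0.7, 0.714, 0.0, -0.0]
force: [-0.2, -0.5, -0.6]
grip_width: 0.0427
[[277.8253708  278.62575267]
 [281.41332551 222.54446868]
 [285.46836949 159.20871489]]
d [ 0.1 -0.9 -0.9] w [ 0.  -0.   3.9]
d [ 0.1 -0.9 97. ] w [ 0.  -0.   3.9]
```

View pics/w13.png

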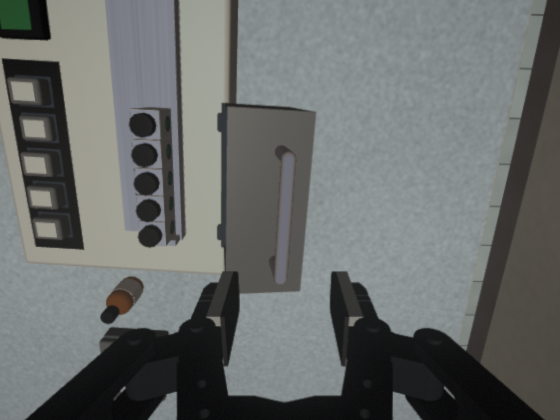

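The bar runs from (288,154) to (281,280), within 2 mm of prediction, and the row is undisturbed. Descending over the bar.

```bash
python3 -m jog '[{"fingers":50,"dx":0,"dy":1,"dz":30,"wx":0,"wy":0,"wz":4},{"fingers":50,"dx":0,"dy":1,"dz":60,"wx":0,"wy":0,"wz":4},{"fingers":50,"dx":0,"dy":1,"dz":85,"wx":0,"wy":0,"wz":4},{"fingers":50,"dx":0,"dy":1,"dz":97,"wx":0,"wy":0,"wz":4},{"fingers":50,"dx":0,"dy":1,"dz":97,"wx":0,"wy":0,"wz":4},{"fingers":20,"dx":0,"dy":1,"dz":97,"wx":0,"wy":0,"wz":4},{"fingers":20,"dx":0,"dy":1,"dz":97,"wx":0,"wy":0,"wz":4},{"fingers":20,"dx":0,"dy":1,"dz":97,"wx":0,"wy":0,"wz":4},{"fingers":20,"dx":0,"dy":1,"dz":97,"wx":0,"wy":0,"wz":4}]' 20; python3 - <<'E'
from h import *
st,im=shot("wrist","w14.png")
im=cv2.convertScaleAbs(im[:,:,::-1],alpha=1.6)
cv2.imwrite("pics/w14z.png",cv2.resize(im[180:420,180:400],None,fx=2.5,fy=2.5))
for i in range(1,13):
    th=1.745*(1-i/12.);print(i,round(th,2),end=" ");plan(hoodpose(th,50*i/12)[0],st=st)
E
```

```text
t: 18.92
position: [0.6889, -0.0194, 0.1735]
ee_rot: [0.723, 0.691, 0.001, 0.001]
force: [-0.6, 0.2, -0.1]
grip_width: 0.0172
1 1.6 d [ -0.1 -22.5  -6.2] w [-4.   0.  -0.1]
2 1.45 d [ -0.1 -40.1 -11. ] w [-8.2  0.  -0.1]
3 1.31 d [ -0.1 -58.3 -13.3] w [-12.4   0.   -0.1]
4 1.16 d [ -0.1 -76.6 -12.8] w [-16.5   0.   -0.1]
5 1.02 d [ -0.1 -94.6  -9.6] w [-20.7   0.   -0.1]
6 0.87 d [-1.00e-01 -1.12e+02 -3.70e+00] w [-24.9   0.   -0.1]
7 0.73 d [  -0.2 -128.3    4.6] w [-29.    0.   -0.1]
8 0.58 d [  -0.2 -143.2   15.3] w [-33.2   0.   -0.1]
9 0.44 d [  -0.2 -156.5   28.1] w [-37.4   0.   -0.1]
10 0.29 d [  -0.2 -167.7   42.7] w [-41.5   0.   -0.1]
11 0.15 d [  -0.2 -176.6   58.8] w [-45.7   0.   -0. ]
12 0.0 d [  -0.2 -183.1   76.1] w [-49.9   0.   -0. ]
```

View pics/w14z.png

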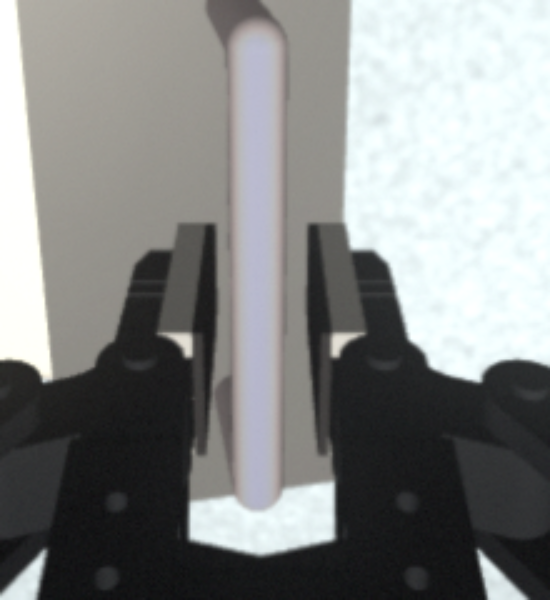

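The bar is round and centred between the fingers. Now I'll swing it, first half.

```bash
python3 -m jog '[{"fingers":20,"dx":0,"dy":-12,"dz":-4,"wx":-2,"wy":0,"wz":0},{"fingers":20,"dx":0,"dy":-22,"dz":-6,"wx":-4,"wy":0,"wz":0},{"fingers":20,"dx":0,"dy":-31,"dz":-9,"wx":-6,"wy":0,"wz":0},{"fingers":20,"dx":0,"dy":-40,"dz":-11,"wx":-8,"wy":0,"wz":0},{"fingers":20,"dx":0,"dy":-49,"dz":-12,"wx":-10,"wy":0,"wz":0},{"fingers":20,"dx":0,"dy":-58,"dz":-13,"wx":-12,"wy":0,"wz":0},{"fingers":20,"dx":0,"dy":-67,"dz":-13,"wx":-14,"wy":0,"wz":0},{"fingers":20,"dx":0,"dy":-77,"dz":-13,"wx":-16,"wy":0,"wz":0},{"fingers":20,"dx":0,"dy":-86,"dz":-11,"wx":-18.5,"wy":0,"wz":0},{"fingers":20,"dx":0,"dy":-95,"dz":-10,"wx":-20.5,"wy":0,"wz":0},{"fingers":20,"dx":0,"dy":-103,"dz":-7,"wx":-23,"wy":0,"wz":0},{"fingers":20,"dx":0,"dy":-112,"dz":-4,"wx":-25,"wy":0,"wz":0}]'; python3 - <<'E'
from h import *
st,im=shot("wrist","w15.png");print(st["force"])
st2,im=shot("scene","s15.png")
im=cv2.convertScaleAbs(im[:,:,::-1],alpha=1.6)
cv2.imwrite("pics/s15z.png",cv2.resize(im[150:270,200:360],None,fx=4.5,fy=4.5))
for i in np.arange(6,12.6,.5):
    th=1.745*(1-i/12.);print(i,round(th,2),end=" ");plan(hoodpose(th,50*i/12)[0],st=st)
E
```

```text
t: 19.97
position: [0.5772, -0.0145, 0.1783]
ee_rot: [0.705, 0.674, 0.151, 0.159]
force: [2.7, 0.2, 0.1]
grip_width: 0.0172
[2.70549709 0.17751001 0.05834543]
6.0 0.87 d [ 0.  -0.7  1.1] w [ 0.4  0.1 -0. ]
6.5 0.8 d [ 0.  -9.9  1.1] w [-1.7  0.1 -0. ]
7.0 0.73 d [ -0.  -19.    1.7] w [-3.8  0.1 -0. ]
7.5 0.65 d [ -0.  -28.1   3. ] w [-5.8  0.1 -0. ]
8.0 0.58 d [ -0.  -37.1   5. ] w [-7.9  0.1 -0. ]
8.5 0.51 d [ -0.  -45.9   7.6] w [-10.    0.1  -0. ]
9.0 0.44 d [ -0.  -54.5  10.9] w [-12.1   0.1  -0. ]
9.5 0.36 d [ -0.  -62.8  14.8] w [-14.2   0.1  -0. ]
10.0 0.29 d [  0.  -70.9  19.4] w [-16.3   0.1  -0. ]
10.5 0.22 d [  0.  -78.6  24.5] w [-18.3   0.1  -0. ]
11.0 0.15 d [  0.  -85.8  30.1] w [-20.4   0.1  -0. ]
11.5 0.07 d [  0.  -92.7  36.3] w [-22.5   0.1  -0. ]
12.0 0.0 d [  0.  -99.1  43. ] w [-24.6   0.1  -0. ]
12.5 -0.07 d [   0.  -105.    50.2] w [-26.7   0.1  -0. ]
```

View pics/s15z.png

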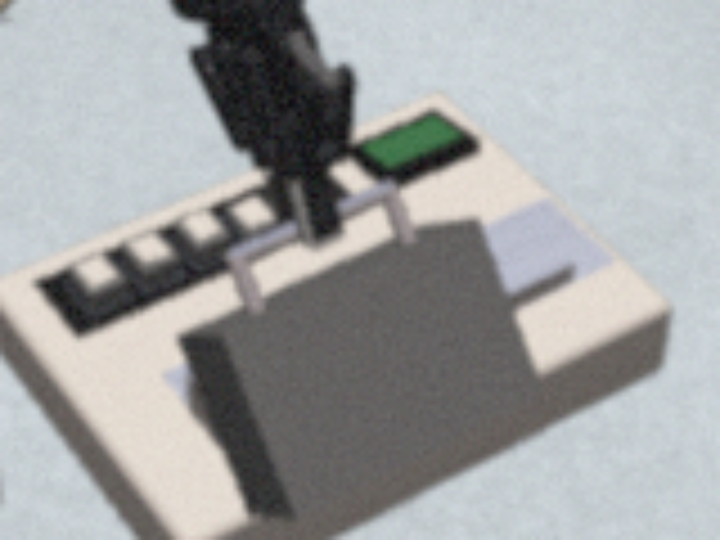

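View pics/w15.png

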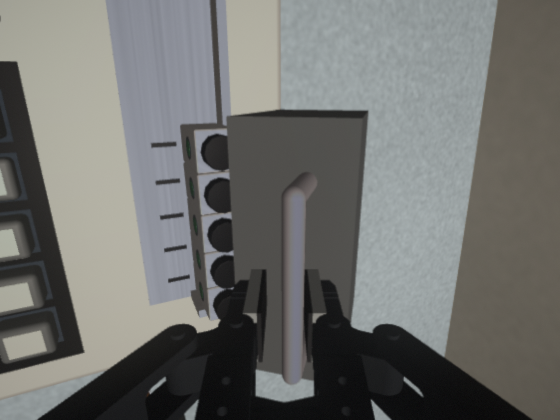

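The hood is half shut, pushed by the rear finger at 2.7 N, and the row is in line. Second half.

```bash
python3 -m jog '[{"fingers":20,"dx":0,"dy":-10,"dz":1,"wx":-2,"wy":0,"wz":0},{"fingers":20,"dx":0,"dy":-19,"dz":2,"wx":-4,"wy":0,"wz":0},{"fingers":20,"dx":0,"dy":-28,"dz":3,"wx":-6,"wy":0,"wz":0},{"fingers":20,"dx":0,"dy":-37,"dz":5,"wx":-8,"wy":0,"wz":0},{"fingers":20,"dx":0,"dy":-46,"dz":7.5,"wx":-10,"wy":0,"wz":0},{"fingers":20,"dx":0,"dy":-54.5,"dz":11,"wx":-12,"wy":0,"wz":0},{"fingers":20,"dx":0,"dy":-63,"dz":15,"wx":-14,"wy":0,"wz":0},{"fingers":20,"dx":0,"dy":-71,"dz":19.5,"wx":-16.5,"wy":0,"wz":0},{"fingers":20,"dx":0,"dy":-78.5,"dz":24.5,"wx":-18.5,"wy":0,"wz":0},{"fingers":20,"dx":0,"dy":-86,"dz":30,"wx":-20.5,"wy":0,"wz":0},{"fingers":20,"dx":0,"dy":-93,"dz":36,"wx":-22.5,"wy":0,"wz":0},{"fingers":20,"dx":0,"dy":-93,"dz":36,"wx":-22.5,"wy":0,"wz":0}]'; python3 - <<'E'
from h import *
st,im=shot("wrist","w16.png");print(st["force"])
st2,im=shot("scene","s16.png")
im=cv2.convertScaleAbs(im[:,:,::-1],alpha=1.6)
cv2.imwrite("pics/s16z.png",cv2.resize(im[150:270,200:360],None,fx=4.5,fy=4.5))
for i in np.arange(11,13.1,.25):
    th=1.745*(1-i/12.);print(i,round(th,2),end=" ");plan(hoodpose(th,50*i/12)[0],st=st)
E
```

```text
t: 21.07
position: [0.5174, 0.0008, 0.1182]
ee_rot: [0.663, 0.647, 0.277, 0.255]
force: [0.3, 0.0, -0.1]
grip_width: 0.017
[ 0.26222216  0.03922831 -0.05549118]
11.0 0.15 d [-12.6  -5.8  -0.8] w [-1.7 -2.9 -0.1]
11.25 0.11 d [-12.7 -10.1   1. ] w [-2.8 -2.9 -0.2]
11.5 0.07 d [-12.8 -14.3   2.9] w [-3.8 -2.9 -0.2]
11.75 0.04 d [-12.9 -18.4   4.9] w [-4.8 -2.9 -0.2]
12.0 0.0 d [-13.  -22.5   7.2] w [-5.9 -2.9 -0.2]
12.25 -0.04 d [-13.1 -26.4   9.5] w [-6.9 -2.9 -0.3]
12.5 -0.07 d [-13.3 -30.3  12. ] w [-8.  -2.9 -0.3]
12.75 -0.11 d [-13.4 -34.1  14.7] w [-9.  -2.9 -0.3]
13.0 -0.15 d [-13.6 -37.8  17.5] w [-10.   -2.9  -0.3]
```

View pics/s16z.png

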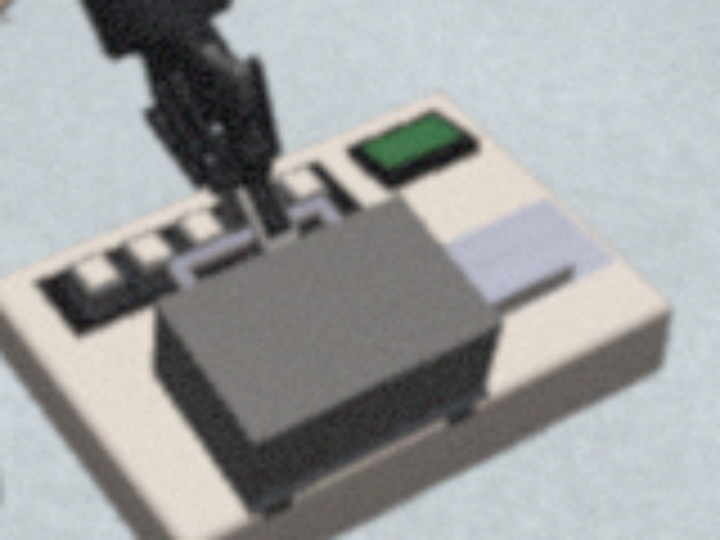

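View pics/w16.png

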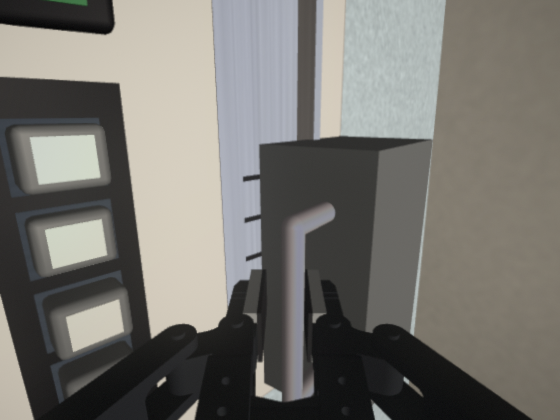

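The wrist ran out of freedom near the end, leaving the tool about 12 mm off sideways with roughly θ≈0.15 still to go. I'll check the joints and switch to a vertical press on the bar.

```bash
python3 - <<'E'
from h import *
st=arm.get_state();print(st["joint_positions"].round(3))
V=down(87.46)
p,B=hoodpose(.16,0);print(B, hoodpose(0,0)[1])
c=cam("wrist",st)
print(proj(c,[hoodpose(t,0)[1]+.045*ey for t in(.2,.16,.1)]))
plan((B[0]-.03,B[1],.22,V))
E
```

```text
[-0.362  0.213  2.23   1.681  0.27  -1.918]
[ 0.50875445 -0.01140885  0.12540204] [ 0.5007932  -0.01105569  0.10599877]
[[298.55876882 229.79662873]
 [286.35399071 228.57353633]
 [268.89087676 226.51369286]]
d [  -8.8   44.8 -100.5] w [43.9 -2.8  1. ]
```

```bash
python3 -m jog '[{"fingers":35,"dx":0,"dy":0,"dz":0,"wx":0,"wy":0,"wz":0},{"fingers":35,"dx":0,"dy":0,"dz":-10,"wx":0,"wy":0,"wz":0},{"fingers":35,"dx":0,"dy":0,"dz":-30,"wx":2,"wy":0,"wz":0},{"fingers":35,"dx":0,"dy":0,"dz":-60,"wx":5,"wy":0,"wz":0},{"fingers":0,"dx":-3,"dy":10,"dz":-90,"wx":11,"wy":0,"wz":0},{"fingers":0,"dx":-5,"dy":20,"dz":-100,"wx":18,"wy":-1,"wz":0},{"fingers":0,"dx":-7,"dy":30,"dz":-100,"wx":25,"wy":-2,"wz":0},{"fingers":0,"dx":-9,"dy":40,"dz":-100,"wx":32,"wy":-3,"wz":1},{"fingers":0,"dx":-9,"dy":45,"dz":-100,"wx":39,"wy":-3,"wz":1},{"fingers":0,"dx":-9,"dy":45,"dz":-100,"wx":44,"wy":-3,"wz":1},{"fingers":0,"dx":-9,"dy":45,"dz":-100,"wx":44,"wy":-3,"wz":1}]'; python3 - <<'E'
from h import *
st=arm.get_state();print(st["joint_positions"].round(3))
V=down(87.46)
p,B=hoodpose(.19,0);print(B, hoodpose(0,0)[1])
plan((B[0],B[1],.19,V),(B[0],B[1],.14,V))
E
```

```text
t: 22.08
position: [0.4798, -0.0144, 0.223]
ee_rot: [0.715, 0.691, 0.08, 0.068]
force: [-1.0, -0.7, -0.0]
grip_width: -0.0001
[-0.318  0.107  1.792  0.09   1.048 -0.322]
[ 0.51058709 -0.01149015  0.12888559] [ 0.5007932  -0.01105569  0.10599877]
d [ 3.2 23.1 38.8] w [12.  -1.3  0.6]
d [ 2.2 12.7 87.7] w [12.  -1.3  0.6]
```

```bash
python3 -m jog '[{"fingers":0,"dx":3,"dy":19,"dz":38,"wx":7,"wy":-1,"wz":0.5},{"fingers":0,"dx":3,"dy":19,"dz":38,"wx":12,"wy":-1.3,"wz":0.5},{"fingers":0,"dx":3,"dy":18,"dz":38,"wx":12,"wy":-1.3,"wz":0.5},{"fingers":0,"dx":3,"dy":18,"dz":38,"wx":12,"wy":-1.3,"wz":0.5}]'; python3 - <<'E'
from h import *
V=down(87.46)
st,im=shot("wrist","w17.png");print(st["position"],st["ee_rot"],st["force"])
for t in(.2,.15,.1): print(proj(cam("wrist",st),[hoodpose(t,0)[1]+.045*ey])) 
plan((.507,-.0114,.14,V),(.5045,-.0114,.112,V))
E
```

```text
t: 22.42
position: [0.5062, -0.0125, 0.1895]
ee_rot: [0.723, 0.691, -0.002, 0.002]
force: [0.3, 0.2, -1.1]
grip_width: -0.0002
[ 0.50615737 -0.01247192  0.18951793] [ 0.72261142  0.69124897 -0.00193274  0.00196474] [ 0.28991464  0.22731145 -1.07826325]
[[292.35777224 164.69575278]]
[[287.09155284 162.8449479 ]]
[[282.56951305 161.04641163]]
d [ 1.2  1.2 50.1] w [0.1 0.3 0. ]
d [ 1.2 -1.3 78.1] w [0.1 0.3 0. ]
```

View pics/w17.png

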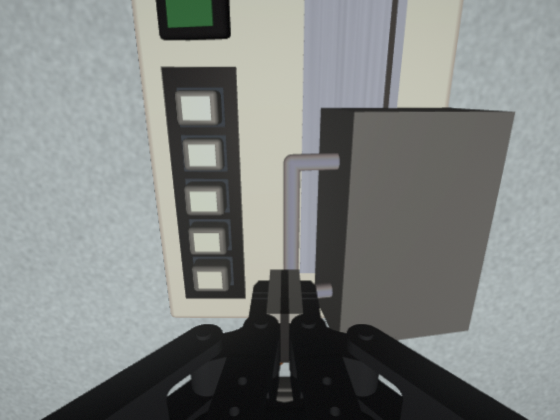

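The bar is at column 292 (θ≈0.19), right under the fingertips. Pressing down along its arc.

```bash
python3 -m jog '[{"fingers":0,"dx":1,"dy":1,"dz":30,"wx":0,"wy":0,"wz":0},{"fingers":0,"dx":1,"dy":1,"dz":50,"wx":0,"wy":0,"wz":0},{"fingers":0,"dx":1,"dy":0,"dz":55,"wx":0,"wy":0,"wz":0},{"fingers":0,"dx":1,"dy":-1,"dz":60,"wx":0,"wy":0,"wz":0},{"fingers":0,"dx":1,"dy":-1.5,"dz":65,"wx":0,"wy":0,"wz":0},{"fingers":0,"dx":1,"dy":-2,"dz":70,"wx":0,"wy":0,"wz":0},{"fingers":0,"dx":1,"dy":-2.5,"dz":74,"wx":0,"wy":0,"wz":0},{"fingers":0,"dx":1,"dy":-3,"dz":76,"wx":0,"wy":0,"wz":0},{"fingers":0,"dx":1,"dy":-3,"dz":76,"wx":0,"wy":0,"wz":0}]'
```

```text
t: 23.22
position: [0.5027, -0.0116, 0.114]
ee_rot: [0.723, 0.691, -0.001, 0.002]
force: [-0.1, -0.0, -0.2]
grip_width: 0.0003
```

```bash
python3 -m jog '[{"fingers":0,"dx":0,"dy":0,"dz":1.5,"wx":0,"wy":0,"wz":0},{"fingers":0,"dx":0,"dy":0,"dz":3,"wx":0,"wy":0,"wz":0},{"fingers":0,"dx":0,"dy":0,"dz":3,"wx":0,"wy":0,"wz":0}]'
```

```text
t: 23.47
position: [0.5029, -0.0116, 0.1111]
ee_rot: [0.723, 0.691, -0.001, 0.002]
force: [-0.2, 0.9, -0.0]
grip_width: 0.0001
```

No force felt, so I'm looking.

```bash
python3 - <<'E'
from h import *
st,im=shot("wrist","w18.png");print(st["position"],st["force"])
st2,im=shot("scene","s18.png")
im=cv2.convertScaleAbs(im[:,:,::-1],alpha=1.6)
cv2.imwrite("pics/s18z.png",cv2.resize(im[150:270,200:360],None,fx=4.5,fy=4.5))
E
```

```text
[ 0.50291888 -0.01164376  0.11105875] [-0.20358279  0.86316491 -0.03409204]
```

View pics/s18z.png

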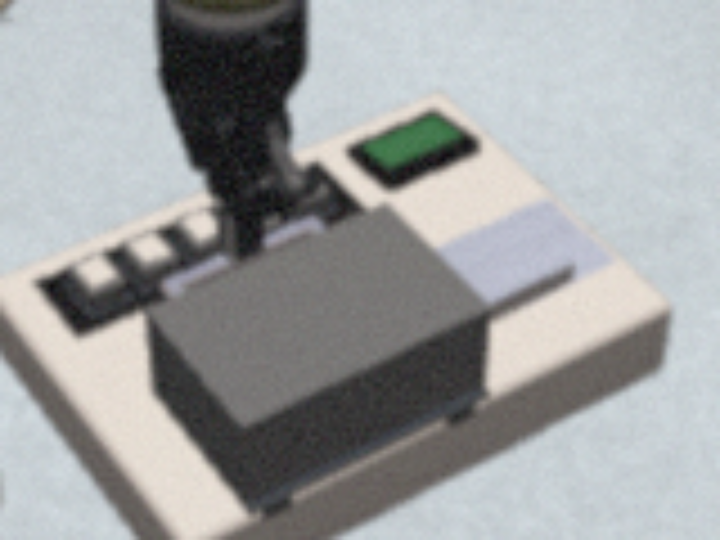

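View pics/w18.png

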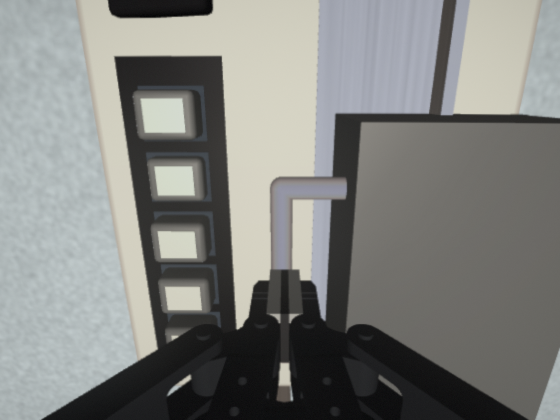

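The hood has moved further down and the fingers are on the bar. I'll keep pressing until it resists.

```bash
python3 -m jog '[{"fingers":0,"dx":0,"dy":0,"dz":1.5,"wx":0,"wy":0,"wz":0},{"fingers":0,"dx":0,"dy":0,"dz":3,"wx":0,"wy":0,"wz":0},{"fingers":0,"dx":0,"dy":0,"dz":3,"wx":0,"wy":0,"wz":0}]'
```

```text
t: 23.82
position: [0.5031, -0.0117, 0.1105]
ee_rot: [0.722, 0.691, -0.001, 0.003]
force: [-9.4, 2.0, 25.4]
grip_width: -0.0001
```

```bash
python3 -m jog '[{"fingers":0,"dx":0,"dy":0,"dz":1.5,"wx":0,"wy":0,"wz":0},{"fingers":0,"dx":0,"dy":0,"dz":3,"wx":0,"wy":0,"wz":0},{"fingers":0,"dx":0,"dy":0,"dz":3,"wx":0,"wy":0,"wz":0}]'
```

```text
t: 24.07
position: [0.5032, -0.0117, 0.1103]
ee_rot: [0.722, 0.692, -0.001, 0.004]
force: [-14.3, 1.8, 31.3]
grip_width: 0.0001
```

It resists solidly (31 N) at z = 0.110, matching the shut bar top at 0.111. Lifting and checking.

```bash
python3 -m jog '[{"fingers":0,"dx":0,"dy":0,"dz":-15,"wx":0,"wy":0,"wz":0},{"fingers":0,"dx":0,"dy":0,"dz":-40,"wx":0,"wy":0,"wz":0},{"fingers":0,"dx":0,"dy":-30,"dz":-70,"wx":0,"wy":0,"wz":0},{"fingers":0,"dx":20,"dy":-55,"dz":-100,"wx":0,"wy":0,"wz":0},{"fingers":0,"dx":30,"dy":-60,"dz":-110,"wx":0,"wy":0,"wz":0},{"fingers":0,"dx":30,"dy":-60,"dz":-110,"wx":0,"wy":0,"wz":0}]'; python3 - <<'E'
from h import *
st,im=shot("wrist","w19.png");print(st["position"],st["force"])
c=cam("wrist",st);print(proj(c,[hoodpose(t,0)[1]+.045*ey for t in(.1,.05,0)]))
for k,y in zip("edcba",(-.078,-.044,-.01,.024,.058)):
    print(k,proj(c,[np.array([.545,.004,.081])-.1*ex+y*ey]))
st2,im=shot("scene","s19.png")
im=cv2.convertScaleAbs(im[:,:,::-1],alpha=1.6)
cv2.imwrite("pics/s19z.png",cv2.resize(im[150:280,200:360],None,fx=4.5,fy=4.5))
E
```

```text
t: 24.57
position: [0.444, 0.0228, 0.2228]
ee_rot: [0.722, 0.692, 0.001, 0.006]
force: [0.6, -0.3, -0.0]
grip_width: -0.0002
[0.4440382  0.02282473 0.22284404] [ 0.59977943 -0.31618599 -0.00867803]
[[366.73027702 196.09572371]
 [361.64148058 193.86080635]
 [357.12863189 191.68102324]]
e [[284.16732299 292.33041732]]
d [[284.2390941  260.21226392]]
c [[284.3163158  225.63701805]]
b [[284.39953178 188.35715201]]
a [[284.48934031 148.09967229]]
```

View pics/s19z.png

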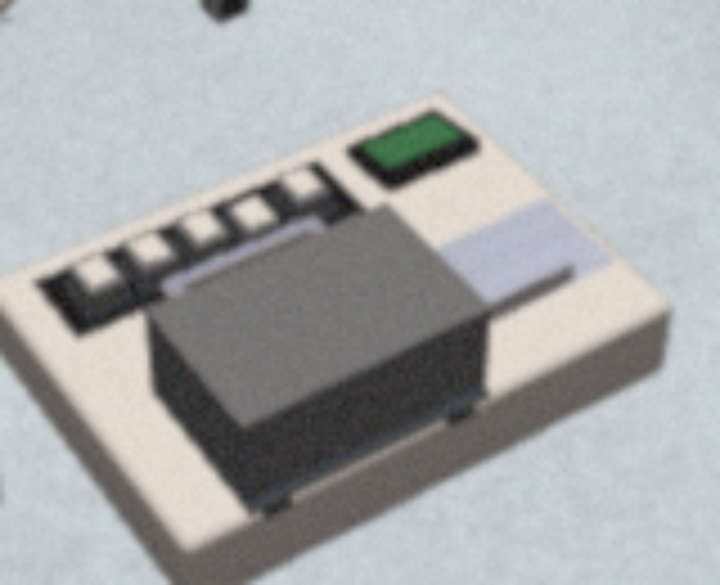

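View pics/w19.png

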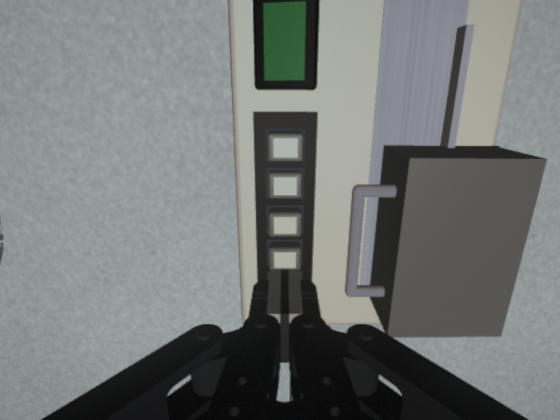

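Hood shut: the bar end is at (359,188), which matches the θ=0 prediction. The keys match prediction within about 3 px, so I go over the right-hand key.

```bash
python3 - <<'E'
from h import *
K=np.array([.545,.004,0])-.1*ex-.078*ey;print(K)
plan((K[0],K[1],.11,down(87.46)),(K[0],K[1],.085,down(87.46)))
E
```

```text
[ 0.44164153 -0.06949168  0.        ]
d [-90.4   0.7 110.3] w [0.3 0.4 0.1]
d [-90.2   0.6 135.3] w [0.3 0.4 0.1]
```

```bash
python3 -m jog '[{"fingers":0,"dx":-30,"dy":1,"dz":20,"wx":0,"wy":0,"wz":0},{"fingers":0,"dx":-60,"dy":1,"dz":50,"wx":0,"wy":0,"wz":0},{"fingers":0,"dx":-90,"dy":1,"dz":80,"wx":0.3,"wy":0.4,"wz":0},{"fingers":0,"dx":-90,"dy":1,"dz":110,"wx":0.3,"wy":0.4,"wz":0},{"fingers":0,"dx":-90,"dy":1,"dz":110,"wx":0.3,"wy":0.4,"wz":0},{"fingers":0,"dx":-90,"dy":1,"dz":110,"wx":0.3,"wy":0.4,"wz":0}]'; python3 - <<'E'
from h import *
K=np.array([.545,.004,0])-.1*ex-.078*ey
plan((K[0],K[1],.085,down(87.46)))
st,im=shot("wrist","w20.png");st,im=shot("scene","s20.png");im=cv2.convertScaleAbs(im[:,:,::-1],alpha=1.6)
cv2.imwrite("pics/s20z.png",cv2.resize(im[160:240,190:290],None,fx=7,fy=7,interpolation=cv2.INTER_CUBIC))
E
```

```text
t: 25.17
position: [0.4413, -0.0692, 0.1091]
ee_rot: [0.722, 0.691, -0.001, -0.002]
force: [0.3, 0.3, 0.8]
grip_width: -0.0
d [-0.3  0.5 24.1] w [-0.3 -0.1  0. ]
```

View pics/s20z.png

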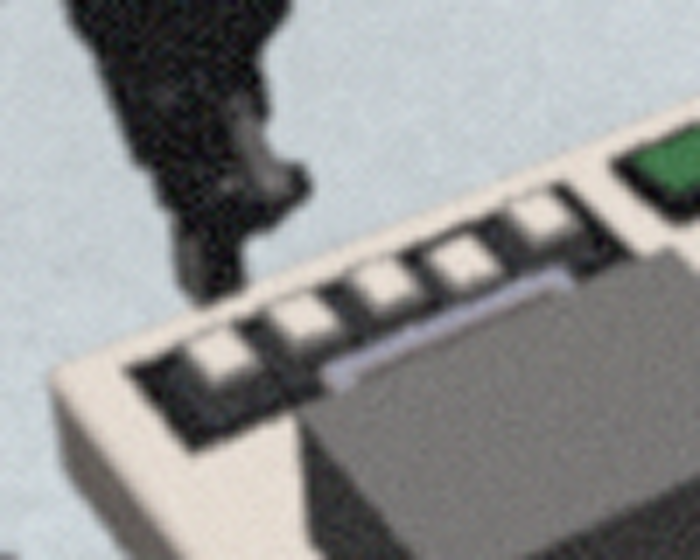

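View pics/w20.png

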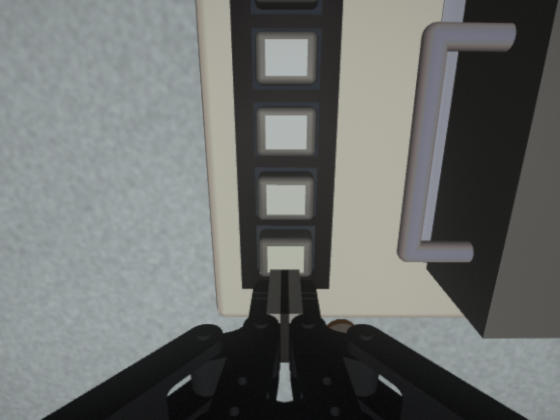

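The fingers are in line with the key column and directly above the last key, (225,360) in the scene zoom. Pressing.

```bash
python3 -m jog '[{"fingers":0,"dx":0,"dy":0.5,"dz":15,"wx":0,"wy":0,"wz":0},{"fingers":0,"dx":0,"dy":0.5,"dz":24,"wx":0,"wy":0,"wz":0},{"fingers":0,"dx":0,"dy":0.5,"dz":29,"wx":0,"wy":0,"wz":0},{"fingers":0,"dx":0,"dy":0.5,"dz":34,"wx":0,"wy":0,"wz":0},{"fingers":0,"dx":0,"dy":0.5,"dz":37,"wx":0,"wy":0,"wz":0},{"fingers":0,"dx":0,"dy":0.5,"dz":37,"wx":0,"wy":0,"wz":0}]'
```

```text
t: 25.77
position: [0.4433, -0.0689, 0.0743]
ee_rot: [0.722, 0.692, 0.0, 0.0]
force: [0.0, 0.1, 0.5]
grip_width: -0.0
```

```bash
python3 -m jog '[{"fingers":0,"dx":0,"dy":0,"dz":1.5,"wx":0,"wy":0,"wz":0},{"fingers":0,"dx":0,"dy":0,"dz":3,"wx":0,"wy":0,"wz":0},{"fingers":0,"dx":0,"dy":0,"dz":3,"wx":0,"wy":0,"wz":0}]'
```

```text
t: 26.02
position: [0.4434, -0.069, 0.0714]
ee_rot: [0.722, 0.692, 0.0, 0.0]
force: [-1.1, 0.3, 2.3]
grip_width: -0.0001
```

```bash
python3 -m jog '[{"fingers":0,"dx":0,"dy":0,"dz":1.5,"wx":0,"wy":0,"wz":0},{"fingers":0,"dx":0,"dy":0,"dz":3,"wx":0,"wy":0,"wz":0},{"fingers":0,"dx":0,"dy":0,"dz":3,"wx":0,"wy":0,"wz":0}]'
```

```text
t: 26.27
position: [0.4437, -0.069, 0.0705]
ee_rot: [0.722, 0.692, 0.0, 0.001]
force: [-10.1, 4.1, 31.0]
grip_width: -0.0001
```

At the bottom (31 N at z = 0.0705). I'll lift off and check the keys.

```bash
python3 -m jog '[{"fingers":0,"dx":0,"dy":0,"dz":-10,"wx":0,"wy":0,"wz":0},{"fingers":0,"dx":0,"dy":0,"dz":-40,"wx":0,"wy":0,"wz":0},{"fingers":0,"dx":0,"dy":0,"dz":-80,"wx":0,"wy":0,"wz":0},{"fingers":0,"dx":35,"dy":0,"dz":-115,"wx":0,"wy":0,"wz":0},{"fingers":0,"dx":70,"dy":0,"dz":-140,"wx":0,"wy":0,"wz":0},{"fingers":0,"dx":100,"dy":-10,"dz":-150,"wx":0,"wy":0,"wz":0},{"fingers":0,"dx":100,"dy":-10,"dz":-150,"wx":0,"wy":0,"wz":0}]'; python3 - <<'E'
from h import *
st,im=shot("wrist","w21.png");im=cv2.convertScaleAbs(im[:,:,::-1],alpha=1.5)
cv2.imwrite("pics/w21z.png",cv2.resize(im[100:400,220:520],None,fx=2.4,fy=2))
st,im=shot("scene","s21.png");im=cv2.convertScaleAbs(im[:,:,::-1],alpha=1.6)
cv2.imwrite("pics/s21z.png",cv2.resize(im[160:240,190:290],None,fx=7,fy=7,interpolation=cv2.INTER_CUBIC))
st,im=shot("top","t21.png");im=cv2.convertScaleAbs(im[:,:,::-1],alpha=1.6)
cv2.imwrite("pics/t21z.png",cv2.resize(im[130:270,130:420],None,fx=2.7,fy=2.7,interpolation=cv2.INTER_CUBIC))
E
```

```text
t: 26.85
position: [0.4375, 0.0357, 0.2236]
ee_rot: [0.72, 0.694, 0.003, 0.003]
force: [0.4, -0.3, 0.3]
grip_width: 0.0001
```

View pics/w21z.png

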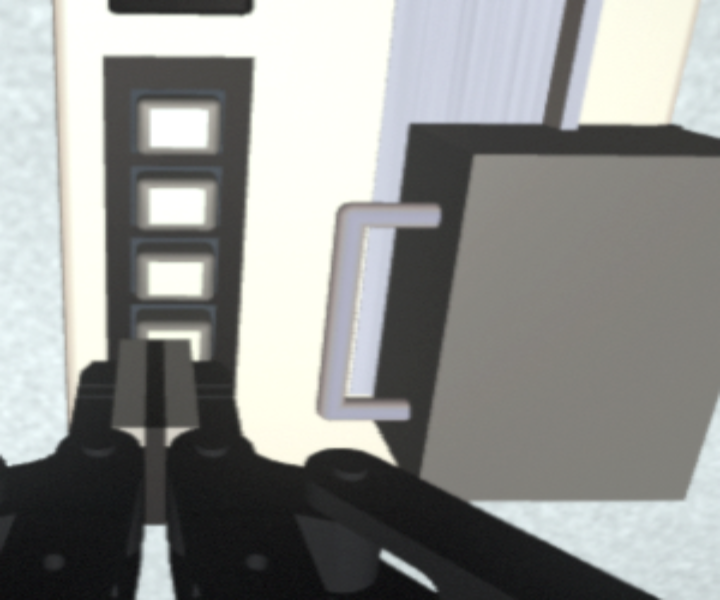

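View pics/s21z.png

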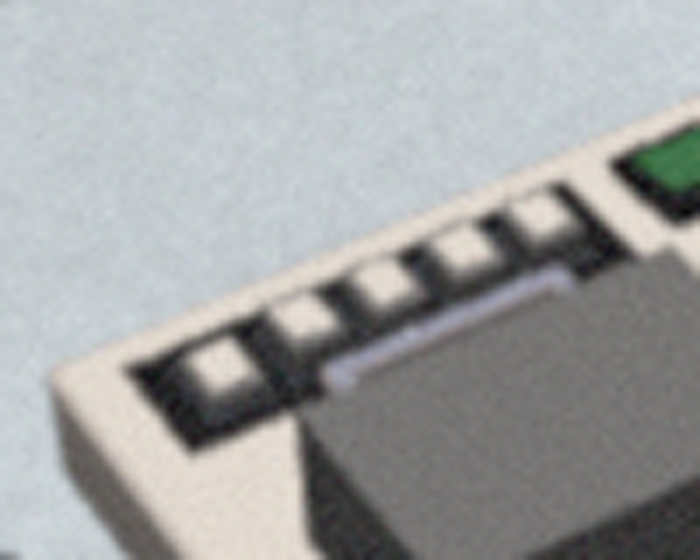

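View pics/t21z.png

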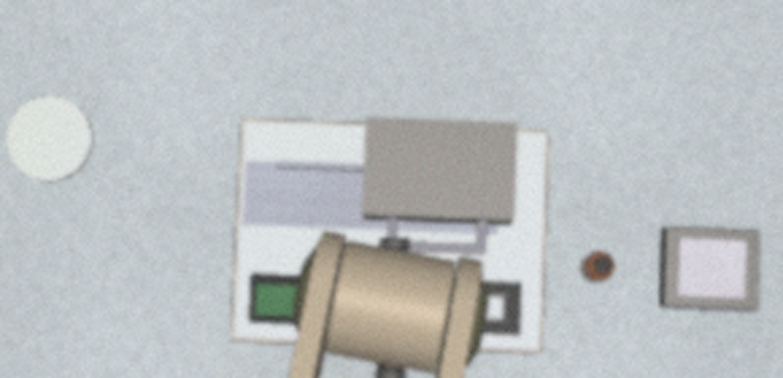

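The right-hand key is now lower, its cap moving from row ~350 to ~362. The formerly latched second key has popped up to its neighbours' level, and the bystanders are unmoved. Handing in.

```bash
python3 - <<'E'
from bench import arm
print(arm.job_done(), arm.get_state()["t"])
E
```

```text
the job is handed in; nothing more can be done
the job is handed in; nothing more can be done
```

The photometer is set up as asked and the job is handed in at about 27 s of the 61 s allowed; no verdict was reported.

- **Standards:** I stood the lone standard on the deck behind the other four and pushed all five to the end stop. It stalled there at 12–13 N and the pictures showed no gaps. The four stood about 1.5–2 mm off the fence, so I nudged them home with the fingertips low until they resisted at 7–10 N. The picture taken after the first pair, and wrist views before and during the hood closing, showed all five upright, in line and closed up. With the hood shut they can no longer be seen.
- **Hood:** I swung it most of the way with the jaws around the handle. The tool then drifted about 12 mm sideways near the end of the wrist's freedom, so I backed off and pressed the bar down from above. It stopped hard at 31 N with the bar top at 110 mm, against 111 mm calculated for shut. The handle's place in the picture agreed with shut to within about 4 px.
- **Key:** After that I pressed the right-hand key to the bottom, 31 N at 70.5 mm. The last pictures show it staying lower than before and the previously latched key (second from the left) popped up.
- **Bystanders:** The bottle, dish and slide box look unmoved in the last top view.

The force reading was near zero for part of the hood and key presses, when I expected a few newtons. Later readings and pictures confirmed that both had moved.

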